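# Park the wobbly-masted document camera in its fork

## Task

The document camera's mast has a weak balance spring and flops over to its stop. Take the stand by its black grip block, lift it at least 5 cm clear of the table away from the fork, bring the mast upright without jerking it and balance it there, steady, for five seconds while the camera levels itself; then slide the mast, still upright, gently between the two prongs of the parking fork, set the base flat on the table and let go, so that the fork keeps the mast from flopping. Leave the books and the other desk things where they are.

Things in the scene. Friction and masses are not known exactly. Their poses are not given: they have to be found in the camera images.
- stand: Document-camera stand, loose, 0.9 kg (base 0.7, mast with head 0.2). Origin: underside of the base, below the centre of the grip block; x along the base from grip block to mast, z up. Aluminium plate 90 mm wide (y), 18 mm thick, from x = -95 to +215 mm. Behind the grip block a grey battery box (x -95 to -35 mm, top z = 54 mm). The mast sways sideways (along y) only.
- stand_grip (a point): Point to grip, in the black grip block 61 mm above the underside, straight above the stand's origin; axes as the stand's. The block is 50 mm long (x), 30 mm wide (y) and its top is at z = 85 mm: pinch it across y from above, firmly, so that it does not pivot (its balance point lies 23 mm ahead) nose-down in the fingers.
- mast_hinge (a point): Hinge of the mast, on the base at x = 180, y = 0, z = 40 mm of the stand (bracket top at 60 mm); axes as the stand's. Nominal mast with head: 0.20 kg (varies by 15 %), centre of mass 215 mm above the hinge, inertia about the hinge 0.0103 kg m2, gravity 0.42 N m per rad of lean, balance spring 0.27 N m/rad towards square with the base, damper 0.07 N m s/rad, no friction.
- mast (a joint): Lean of the mast relative to the base, rad: 0 square to it, positive to the stand's -y side (as a positive roll about the stand's x). Starts resting on its + stop; stops at +-0.35. World lean = this + roll of the base. Unstable: it falls from upright with a time constant of about 0.6 s. Rolling the base about 0.13 to 0.2 rad the other way lifts it off the stop.
- mast_neck (a point): Point on the mast axis, 150 mm above the hinge (190 mm above the base's underside): the part that goes between the prongs, a steel tube of 18 mm diameter. Its axes are the mast's: z along the mast.
- mast_head (a point): Centre of the grey camera head on top of the mast, 255 mm above the hinge. Head 60 x 90 x 45 mm (x, y, z). Axes as the mast's.
- fork: Dark steel parking fork, fixed, at the robot's right. Origin on the table, below the middle of the slot where the parked mast stands; x points into the slot, z up. The parked stand's x axis lies along the fork's x, its origin near x = -180 mm here. Column and foot begin at x = 65 mm. A 1 mm black mat (nothing to bump on) marks the place of the parked base.
- fork_mouth (a point): Middle of the slot's mouth, at x = -35, y = 0, z = 190 mm of the fork; axes as the fork's. Two level prongs, z = 180 to 200 mm, inner faces at y = +-30 mm (slot 60 mm wide), straight from here to x = +60 mm where a crossbar closes it; in front they flare out to about x = -65 mm, 95 mm wide. The mast enters along +x only; the head passes above the prongs with the base at most 60 mm up.
- book_low: Lower book of a flat stack between stand and fork, 200 x 125 x 28 mm; origin at the centre of its underside. Leave alone.
- book_top: Upper book, 170 x 110 x 22 mm, on the lower one (stack 50 mm high); origin at the centre of its underside. Leave alone.
- mug: White mug, 90 mm high, radius 38 mm, origin at the centre of its underside. Leave alone.
- stapler: Black stapler, 130 x 34 x 45 mm, origin at the centre of its underside. Leave alone.
- tape: Grey tape dispenser, 150 x 55 x 73 mm, origin at the centre of its underside. Leave alone.
- stamp: Wooden hand stamp, radius 24 mm, 78 mm high, origin at the centre of its underside. Leave alone.

How it is judged:
On the way, in this order (a step that is already met when the one before it is completed fails the run):
1. the stand is held clear of the table and of the fork, and its mast stays within 0.10 rad of upright for 5 s (height (world z) of stand above 0.04 m and angle between mast_neck's own z axis and vertical below 0.1 rad and horizontal distance between mast_neck and fork above 0.12 m and contact force between stand and fork below 0.3 N), for 4.8 s.
2. the mast stands between the prongs and the base stands flat on the table (x of mast_neck in the frame of fork between -0.035 and 0.055 m and y of mast_neck in the frame of fork between -0.03 and 0.03 m and height (world z) of stand below 0.008 m and angle between stand's own z axis and vertical below 0.05 rad), for 0.2 s.
At the end, for the whole second after the job is handed in: The stand's base is flat on the table (underside within 8 mm, tilt under 0.05 rad), the mast is between the prongs (mast_neck 35 mm before to 55 mm beyond the slot's middle along x, within 30 mm sideways) and leans less than 0.22 rad, the stand not moving (all of step 2 and angle between mast_neck's own z axis and vertical below 0.22 rad and linear speed of stand below 0.02 m/s); the robot touches nothing.
It fails at once if the mast is brought to the fork flopped over (leaning more than 0.25 rad within 100 mm of the slot) (horizontal distance between mast_neck and fork below 0.1 m and angle between mast_neck's own z axis and vertical above 0.25 rad).
It fails at once if the mast or base is struck hard against the fork (over 20 N) (contact force between stand and fork above 20 N).
It fails at once if the stand is tipped over (base tilted more than 0.6 rad) (angle between stand's own z axis and vertical above 0.6 rad).
It fails at once if the mast is slammed (faster than 4 rad/s) (velocity of joint mast above 4 rad/s or velocity of joint mast below -4 rad/s).
It fails at once if a book or another desk thing is shoved aside (moved over 30 mm) (distance of any of book_low, book_top, mug, stapler, tape, stamp from where it was at the start of the episode above 0.03 m).
It also fails if it takes over 72 s, if anything falls off the work surface, if the arm or the gripper's body presses on something with over 40 N, if the wrist force passes 120 N, or if a joint passes its speed limit or range.

## Robot

A 7-joint arm with a two-finger parallel gripper is mounted at the origin on the work surface. World frame = base frame: x ahead of the robot, y to its left, z up, the work surface at z = 0. Lengths are in m, angles in rad, forces in N, time in s.
With the tool pointing down it reaches from about 0.4 to 0.85 m from the base axis. Payload 10.4 kg.
Tool frame: the origin (TCP) lies at the very end of the fingers, on their centre line; the grasp point (between the pads) lies 19 mm behind it; z points along the fingers, y is the line along which they close (so a half turn about z gives the same grasp; the last joint's range is limited). The gripper opens to 87 mm and grips with 3 to 60 N. Pads are 19 mm wide; open, the fingers measure 117 mm over their backs; the gripper's body (75 mm by 190 mm) begins 51 mm behind the grasp point.
Start: joints at [-1.147, 0.332, -0.065, 1.46, 0.022, 1.35, -0.088], TCP at [0.27, 0.564, 0.223] pointing down, gripper open.
Joint ranges: [-2.6, 2.6], [-0.5, 2.12], [-1.47, 1.34], [0.16, 2.42], [-1.27, 4.41], [0.06, 2.06], [-2.6, 2.6]. Speed limits (rad/s): [2.22, 2.22, 2.79, 2.79, 3.14, 3.14, 3.14].

## Interface

Orientations are given as a unit quaternion [x, y, z, w].
In Python, from bench import status, camera, order gives the robot as it stands.
- The arm moves only by the tool jog_arm, never from a script. Its argument "plan" is a list of rows, each a list of 7 numbers: the turn, a rotation vector about the tool's x, y, z in rad, then the shift along the tool's x, y, z in mm, then the opening, from -1 (shut) to 1 (fully open). A call has 1 to 12 rows; each row is the pose to reach, as a shift and turn from the pose commanded when the call began, along the tool's axes at that moment; what a row does not reach only later rows make up. A row lasts 1/10 s, in which the tool goes at most 50 mm and 8.59 degrees, less where a joint would pass 70% of its speed; a pose out of reach is approached as far as the arm can. A call with a gripper value outside its range is refused whole. The fingers move at their own pace and stop on an object; "squeeze" is the grip in N (left out, the last holds). Time passes only in rows, so rows that repeat a pose let the fingers close. It gives the time, the measured TCP pose, the force, the opening and the grip force at its end, in the units of the state.
- status.read_state(): the state, without advancing time (a new reading comes with each control period).
- camera(name): name is "scene" or "top"; returns a dict with "image" (400x640x3 uint8, red, green, blue), "z_map" (400x640 float32, m along the optical axis (not along the pixel's ray), 0 where there is no reading), "fx", "fy", "cx", "cy" (pixels), "k1" (the pictures are not rectified: a ray, as slopes to the right and down, at radius r is drawn at 1 + k1 r^2 times it, then the intrinsics apply), "world_from_camera" (4x4, takes a point from camera to world coordinates). Camera axes: x right, y down, z forward; pixel columns grow to the right and rows downward; lengths in m; the calibration is good to about 2 mm. A picture is of the moment at which its call begins.
- order.close_job(): hands the job in; it is judged then, once.
The state is a dict: "time": time; "joint_positions": joint angles; "joint_vel": joint speeds; "joint_torque": joint torques, N m; "ee_pos": TCP position; "eef_rot": TCP orientation; "ft_force": force on the tool from outside, world axes, zero at the start; "torque": the same for the moment, N m; "width": finger opening in m; "grip_force": force on a finger pad.
Only numpy, scipy, OpenCV 4.12 (cv2) and the standard library are available. Lean on these libraries where they do the work, as an engineer would, in place of code of your own. Each camera call takes 0.05 s, during which the arm holds its last target. There are 200 camera calls.

## Working session

There is one attempt and no reset: what is moved stays moved. The work goes in short steps, Python scripts to look and compute and a tool call to move; the robot and the scene stay as the last step left them, time stands still between calls to the robot, and variables do not carry over. Pictures are saved under pics/ and viewed, at most 10 in all, crops included, and the job is handed in when it is done.

Besides the shell and the picture viewer there is one more tool, called as name([rows], argument=value, ...), one row to a line, values as JSON. jog_arm: Moves the arm, as the interface text tells. Its arguments: {"type":"object","properties":{"plan":{"type":"array"},"squeeze":{"type":"number"}},"required":["plan"]}

```bash
ls; mkdir -p pics; cat > h.py <<'E'
import numpy as np, cv2
from bench import status, camera, order
def pts(c):
    z=c["z_map"]; v,u=np.mgrid[0:400,0:640]
    K=np.array([[c["fx"],0,c["cx"]],[0,c["fy"],c["cy"]],[0,0,1.]])
    # drawn = ray*(1+k1 r^2)
    n=cv2.undistortPoints(np.stack([u,v],-1).reshape(-1,1,2).astype(float),K,np.array([c["k1"],0,0,0.]),None,None,None).reshape(400,640,2)
    P=np.dstack([n[...,0]*z,n[...,1]*z,z]); T=c["world_from_camera"]
    W=P@T[:3,:3].T+T[:3,3]; W[z==0]=np.nan
    return W
E
python3 - <<'E'
from h import *
for n in("scene","top"):
    c=camera(n); cv2.imwrite(f"pics/{n}0.png",c["image"][...,::-1]); np.save(n+"0.npy",pts(c)); np.save(n+"i0.npy",c["image"]); print(n,c["world_from_camera"].round(3).tolist())
print(status.read_state())
E
```

```text
pics
scene [[0.285, 0.8, -0.527, 1.214], [0.958, -0.233, 0.164, -0.293], [0.008, -0.552, -0.834, 1.146], [0.0, 0.0, 0.0, 1.0]]
top [[0.021, -0.982, 0.188, 0.361], [-1.0, -0.023, -0.01, -0.093], [0.014, -0.187, -0.982, 1.326], [0.0, 0.0, 0.0, 1.0]]
{'time': 0.1, 'joint_positions': array([-1.14661114,  0.33279656, -0.06470274,  1.4608573 ,  0.02157471,
        1.3498876 , -0.08848771]), 'joint_vel': array([ 1.08054088e-04,  6.72132519e-04,  7.28302962e-05, -2.42628835e-03,
        6.86417110e-04, -1.49680704e-04, -2.30931964e-03]), 'joint_torque': array([ 7.14471953e-04, -6.24541855e+01,  2.40550964e-02, -3.90721464e+01,
       -6.16070791e-02,  3.66045535e-02,  7.43746295e-05]), 'ee_pos': array([0.26988799, 0.56334364, 0.22184107]), 'eef_rot': array([ 2.21525228e-01,  9.75154439e-01, -6.15021328e-04, -1.23832843e-04]), 'ft_force': array([ 0.22882511, -0.19862445, -0.76271236]), 'torque': array([ 0.01518686, -0.02573523,  0.01173478]), 'grip_force': 0.0, 'width': 0.08723216071722638}
```

View pics/scene0.png

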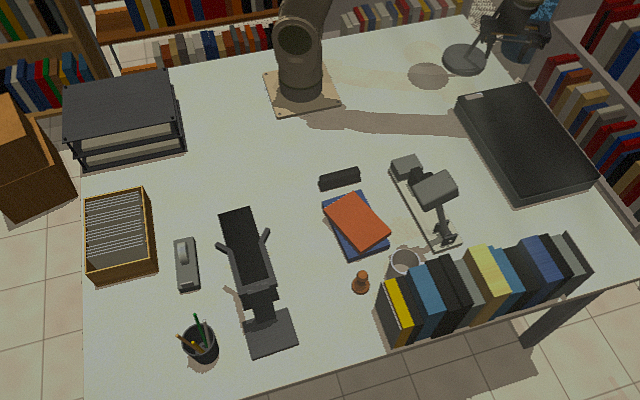

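View pics/top0.png

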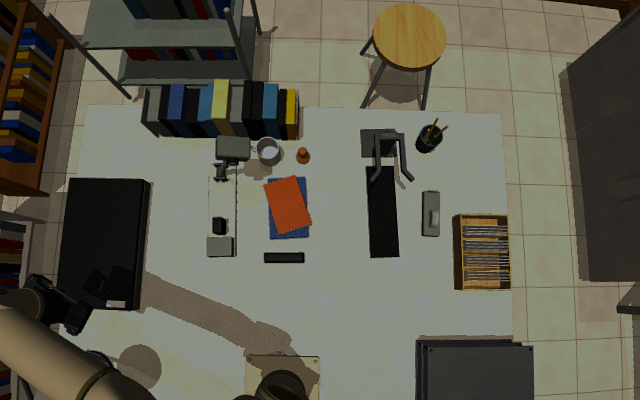

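The scene picture shows the stand (grip near 405,185, mast leaning to the left at 440,190), the books, and the fork at (250,260) with its black mat. In the top view the base runs from (221,246) to (221,165), with the grip block at (219,225), and the mat from (384,257) to the fork prongs at about (380,140–180).

```bash
python3 - <<'E'
from h import *
W=np.load("top0.npy"); I=np.load("topi0.npy").astype(int)
v,u=np.mgrid[0:400,0:640]
def box(u0,u1,v0,v1): return (u>=u0)&(u<=u1)&(v>=v0)&(v<=v1)
def rep(n,m):
    p=W[m]; r=cv2.minAreaRect(p[:,:2].astype(np.float32)*1000)
    print(n,m.sum(),"mean",p.mean(0).round(4),"rect",np.round(r[0],1),np.round(r[1],1),round(r[2],2))
z=W[...,2]
s=box(195,250,130,265)
print("table z",np.nanmedian(z[box(320,350,190,240)]))
rep("plate",s&(z>.012)&(z<.024))
rep("batt",s&(z>.048)&(z<.06)&box(195,250,230,262))
rep("grip",s&(z>.079)&(z<.091)&box(195,235,205,240))
rep("bracket",s&(z>.03)&(z<.066)&box(205,235,160,190))
rep("head",box(195,260,125,165)&(z>.24)&(z<.36))
f=box(355,425,120,260)
mat=f&(I.sum(2)<110)&(z<.008)&(z>-.006)
rep("mat",mat)
rep("prongs",box(355,425,120,190)&(z>.188)&(z<.21))
rep("foot",box(355,425,120,190)&(z>.008)&(z<.05))
pr=W[box(355,425,120,190)&(z>.188)&(z<.21)]
for x0 in np.arange(.5,.85,.015):
    q=pr[(pr[:,0]>=x0)&(pr[:,0]<x0+.015)]
    if len(q): 
        y=np.sort(q[:,1]); g=np.argmax(np.diff(y)) if len(y)>1 else 0
        print(round(x0,3),len(q),y[[0,g,min(g+1,len(y)-1),-1]].round(4))
for n,b in dict(books=box(255,315,170,245),stapler=box(255,315,248,268),mug=box(250,285,130,168),stamp=box(292,315,143,166),row=box(130,310,75,140),tape=box(415,445,185,240)).items():
    m=b&(z>.015); rep(n,m); print(np.nanmin(W[m],0).round(3),np.nanmax(W[m],0).round(3))
# scene cam
W=np.load("scene0.npy"); z=W[...,2]
R=lambda x0,x1,y0,y1,z0,z1:(W[...,0]>x0)&(W[...,0]<x1)&(W[...,1]>y0)&(W[...,1]<y1)&(z>z0)&(z<z1)
for a in [("plate",R(.3,.8,.02,.25,.012,.024)),("grip",R(.3,.6,.05,.25,.079,.091)),("prongs",R(.5,.9,-.45,-.15,.188,.208))]: rep(*a)
pr=W[R(.5,.9,-.45,-.15,.188,.208)]
for x0 in np.arange(.5,.85,.015):
    q=pr[(pr[:,0]>=x0)&(pr[:,0]<x0+.015)]
    if len(q)>1: 
        y=np.sort(q[:,1]); g=np.argmax(np.diff(y)); print(round(x0,3),len(q),y[[0,g,min(g+1,len(y)-1),-1]].round(4))
E
```

```text
table z 0.0007656989052564622
plate 1574 mean [0.6008 0.2148 0.0188] rect [623.1 232.1] [189.6 405.3] 89.27
batt 479 mean [0.4492 0.2089 0.0549] rect [457.  210.2] [77.6 80.9] 5.25
grip 156 mean [0.513  0.2124 0.0862] rect [513.1 212.3] [48.5 31. ] 3.51
bracket 142 mean [0.6849 0.2243 0.0531] rect [689.6 222.8] [59.3 40.1] 4.75
head 943 mean [0.6896 0.1318 0.2986] rect [689.8 134.6] [78.8 96.2] 3.87
mat 2445 mean [ 0.5775 -0.3161  0.0019] rect [ 647.8 -362.4] [430.1 198.3] 3.03
prongs 733 mean [ 0.7234 -0.3069  0.1995] rect [ 712.3 -306.3] [153.9 130.8] 2.92
foot 612 mean [ 0.813  -0.3061  0.0159] rect [ 790.8 -354.5] [244.9 226.6] 10.88
0.62 4 [-0.2532 -0.2506 -0.2483 -0.2483]
0.635 55 [-0.3752 -0.358  -0.2654 -0.2446]
0.65 63 [-0.3728 -0.3449 -0.276  -0.2531]
0.665 58 [-0.3551 -0.3391 -0.2769 -0.2641]
0.68 54 [-0.3531 -0.3374 -0.2766 -0.263 ]
0.695 57 [-0.3499 -0.3373 -0.2767 -0.2629]
0.71 55 [-0.351  -0.3369 -0.2743 -0.2623]
0.725 51 [-0.3516 -0.3362 -0.2741 -0.262 ]
0.74 56 [-0.3483 -0.3351 -0.2743 -0.2605]
0.755 133 [-0.3489 -0.2711 -0.2685 -0.26  ]
0.77 135 [-0.349  -0.3215 -0.
[... 803 characters left out ...]
te 1274 mean [0.6137 0.1814 0.0184] rect [590.7 128.5] [336.8 226.9] 5.14
grip 120 mean [0.5117 0.209  0.0857] rect [514.3 212.4] [49.5 31.1] 4.25
prongs 1125 mean [ 0.7338 -0.306   0.1994] rect [ 715.3 -305.8] [152.9 131.6] 3.73
0.635 44 [-0.3762 -0.3615 -0.2599 -0.2446]
0.65 98 [-0.3751 -0.3481 -0.273  -0.2495]
0.665 81 [-0.3605 -0.3387 -0.2785 -0.2619]
0.68 79 [-0.3517 -0.3383 -0.278  -0.2644]
0.695 67 [-0.3512 -0.337  -0.277  -0.2634]
0.71 77 [-0.35   -0.3362 -0.2764 -0.2624]
0.725 83 [-0.3494 -0.3354 -0.2759 -0.2616]
0.74 76 [-0.3488 -0.3348 -0.275  -0.2611]
0.755 131 [-0.3479 -0.2825 -0.2798 -0.2607]
0.77 262 [-0.3468 -0.344  -0.3431 -0.2597]
0.785 127 [-0.3461 -0.2934 -0.2918 -0.2783]
```

```bash
cat >> h.py <<'E'
from scipy.optimize import least_squares
from scipy.spatial.transform import Rotation as R
def sdf(p,lo,hi):
    c=(np.array(lo)+hi)/2; q=abs(p-c)-(np.array(hi)-lo)/2
    return np.linalg.norm(np.maximum(q,0),axis=1)+np.minimum(q.max(1),0)
HEAD=([-.03,-.045,.2325],[.03,.045,.2775])
STAND=[([-.095,-.045,0],[.215,.045,.018]),([-.095,-.045,.018],[-.035,.045,.054]),([-.025,-.015,.018],[.025,.015,.085])]
def clouds(k=1):
    out=[]
    for i in range(k):
        for n in("scene","top"):
            w=pts(camera(n)).reshape(-1,3); out.append(w[np.isfinite(w[:,0])])
    return np.vstack(out)
def mast_fit(W,hinge,yaw,phi0):
    "world lean phi of mast about stand x, given hinge in world; W world points"
    L=R.from_euler('z',yaw).inv().apply(W-hinge)
    best=phi0
    for tol in(.06,.025,.015):
        M=R.from_euler('x',best).inv().apply(L); s=L[(abs(sdf(M,*HEAD))<tol)&(M[:,2]>.22)]
        f=lambda a:sdf(R.from_euler('x',a[0]).inv().apply(s)+[0,0,0],*HEAD)
        r=least_squares(f,[best],loss='soft_l1',f_scale=.003); best=r.x[0]
    return best,len(s),np.abs(r.fun).mean()
E
python3 - <<'E'
from h import *
W=np.vstack([np.load(n+"0.npy").reshape(-1,3) for n in("scene","top")]); W=W[np.isfinite(W[:,0])]
def S(p,B): return np.min([sdf(p,*b) for b in B],axis=0)
x=np.array([.5135,.2123,.0716])
for tol in(.02,.01,.007):
    T=lambda a,P:R.from_euler('z',a[2]).inv().apply(P-[a[0],a[1],0])
    p=T(x,W); m=(abs(S(p,STAND))<tol)&(p[:,2]>.012)&((p[:,2]<.09)&(p[:,0]<.14)); s=W[m]
    r=least_squares(lambda a:S(T(a,s),STAND),x,loss='soft_l1',f_scale=.002); x=r.x
    print(x.round(4),m.sum(),abs(r.fun).mean().round(4))
h=R.from_euler('z',x[2]).apply([.18,0,.04])+[x[0],x[1],0]
for n in("scene","top"):
    w=np.load(n+"0.npy").reshape(-1,3); w=w[np.isfinite(w[:,0])]; print(n,mast_fit(w,h,x[2],.33))
# fork
PR=[([-.035,.03,.18],[.06,.044,.2]),([-.035,-.044,.18],[.06,-.03,.2]),([.06,-.044,.18],[.075,.044,.2])]
y=np.array([.7,-.3065,.052])
for tol in(.012,.006):
    T=lambda a,P:R.from_euler('z',a[2]).inv().apply(P-[a[0],a[1],0])
    p=T(y,W); m=(abs(S(p,PR))<tol)&(p[:,2]>.17); s=W[m]
    r=least_squares(lambda a:S(T(a,s),PR),y,loss='soft_l1',f_scale=.002); y=r.x; print("fork",y.round(4),m.sum(),abs(r.fun).mean().round(4))
w=W[(W[:,1]>.0)&(W[:,1]<.45)&(W[:,0]>.7)&(W[:,2]>.1)&(W[:,2]<.2)]
for a in np.arange(0,.45,.05):
    q=w[(w[:,1]>a)&(w[:,1]<a+.05)]; print(round(a,2),np.percentile(q[:,0],2).round(3) if len(q) else None,end=' ')
q=W[(W[:,1]>.3)&(W[:,1]<.6)&(W[:,0]>.25)&(W[:,0]<.7)&(W[:,2]>.03)&(W[:,2]<.12)];print("blackbox",q.min(0),q.max(0))
E
```

```text
[0.5138 0.2139 0.0278] 3504 0.002
[0.5138 0.2139 0.0278] 3500 0.002
[0.5138 0.2139 0.0278] 3486 0.0019
scene (np.float64(0.3298829157631042), 1300, np.float64(0.001877193692313754))
top (np.float64(0.3324952141077978), 939, np.float64(0.0021521951670532957))
fork [ 0.705  -0.3073  0.0418] 1670 0.0024
fork [ 0.7068 -0.3073  0.0443] 1541 0.0016
0.0 0.822 0.05 0.819 0.1 0.818 0.15 0.704 0.2 0.818 0.25 0.822 0.3 0.822 0.35 0.823 0.4 0.827 blackbox [0.25008116 0.46349941 0.03000423] [0.6633272  0.59998326 0.08004456]
```

jog_arm([
  [0, 0, -0.13, -40, -23, -5, 1],
  [0, 0, -0.26, -88, -50, -5, 1],
  [0, 0, -0.39, -136, -77, -5, 1],
  [0, 0, -0.518, -184, -104, -5, 1],
  [0, 0, -0.518, -232, -131, 10, 1],
  [0, 0, -0.518, -280, -158, 25, 1],
  [0, 0, -0.518, -326, -185, 50, 1],
  [0, 0, -0.518, -355, -202, 65, 1],
  [0, 0, -0.518, -371, -211, 72, 1],
  [0, 0, -0.518, -371, -211, 72, 1],
  [0, 0, -0.518, -371, -211, 72, 1],
], squeeze=60)

```text
time: 1.2
ee_pos: [0.5134, 0.2122, 0.1499]
eef_rot: [-0.035, 0.999, -0.0, -0.001]
ft_force: [0.1, 0.3, 1.1]
width: 0.0871
grip_force: 0.0
```

```bash
python3 - <<'E'
from h import *
for n in("scene","top"):
    W=np.load(n+"0.npy").reshape(-1,3); print(n)
    for lab,z0,z1,x0s in(("plate",.013,.026,np.arange(.42,.73,.03)),("batt",.046,.06,np.arange(.42,.49,.02)),("grip",.079,.09,np.arange(.49,.54,.01))):
        for x0 in x0s:
            d=x0s[1]-x0s[0]; q=W[(W[:,0]>x0)&(W[:,0]<x0+d)&(W[:,2]>z0)&(W[:,2]<z1)&(W[:,1]>.14)&(W[:,1]<.29)]
            if len(q)>5: print(lab,round(x0,3),len(q),np.percentile(q[:,1],[1,99]).round(4))
E
```

```text
scene
plate 0.42 24 [0.1625 0.1715]
plate 0.45 40 [0.1641 0.205 ]
plate 0.48 100 [0.1656 0.2006]
plate 0.51 90 [0.1673 0.2002]
plate 0.54 96 [0.1696 0.1994]
plate 0.57 92 [0.1711 0.2372]
plate 0.6 206 [0.1733 0.2616]
plate 0.63 185 [0.1755 0.2642]
plate 0.66 174 [0.1768 0.2656]
plate 0.69 175 [0.1787 0.2674]
plate 0.72 113 [0.1797 0.2679]
batt 0.42 130 [0.1671 0.247 ]
batt 0.44 151 [0.1681 0.2482]
batt 0.46 122 [0.1698 0.2476]
batt 0.48 13 [0.1736 0.2012]
grip 0.49 27 [0.1959 0.2252]
grip 0.5 27 [0.1967 0.225 ]
grip 0.51 31 [0.1977 0.2275]
grip 0.52 18 [0.1978 0.2187]
grip 0.53 11 [0.1991 0.2071]
top
plate 0.42 28 [0.1635 0.1846]
plate 0.45 20 [0.1643 0.1705]
plate 0.48 157 [0.167  0.2562]
plate 0.51 125 [0.1681 0.2588]
plate 0.54 223 [0.17   0.2608]
plate 0.57 247 [0.1723 0.2628]
plate 0.6 240 [0.1732 0.2627]
plate 0.63 226 [0.1752 0.2629]
plate 0.66 154 [0.1774 0.2664]
plate 0.69 147 [0.1792 0.2686]
plate 0.72 6 [0.2068 0.2702]
batt 0.42 162 [0.1691 0.2453]
batt 0.44 155 [0.1695 0.2473]
batt 0.46 153 [0.1709 0.2509]
grip 0.49 28 [0.1972 0.2249]
grip 0.5 27 [0.1981 0.2263]
grip 0.51 30 [0.1974 0.2266]
grip 0.52 36 [0.1992 0.2283]
grip 0.53 20 [0.1995 0.2292]
```

jog_arm([
  [0, 0, 0.01, 0, 1, 30, 1],
  [0, 0, 0.01, 0, 1, 65, 1],
  [0, 0, 0.01, 0, 1, 95, 1],
  [0, 0, 0.01, 0, 1, 107, 1],
  [0, 0, 0.01, 0, 1, 108, 1],
  [0, 0, 0.01, 0, 1, 108, -1],
  [0, 0, 0.01, 0, 1, 108, -1],
  [0, 0, 0.01, 0, 1, 108, -1],
  [0, 0, 0.01, 0, 1, 108, -1],
  [0, 0, 0.01, 0, 1, 108, -1],
  [0, 0, 0.01, 0, 1, 108, -1],
  [0, 0, 0.01, 0, 1, 108, -1],
], squeeze=60)

```text
time: 2.4
ee_pos: [0.5134, 0.2141, 0.0426]
eef_rot: [-0.031, 1.0, 0.0, 0.0]
ft_force: [0.4, 0.7, 0.7]
width: 0.0387
grip_force: 0.0
```

jog_arm([
  [0, 0, 0, 0, 0, 0, -1],
  [0, 0, 0, 0, 0, 0, -1],
  [0, 0, 0, 0, 0, 0, -1],
  [0, 0, 0, 0, 0, 0, -1],
  [0, 0, 0, 0, 0, -3, -1],
  [0, 0, 0, 0, 0, -10, -1],
  [0, 0, 0, 0, 0, -22, -1],
  [0, 0, 0, 0, 0, -38, -1],
  [0, 0, 0, 0, 0, -56, -1],
  [0, 0, 0, 0, 0, -74, -1],
  [0, 0, 0, 0, 0, -86, -1],
  [0, 0, 0, 0, 0, -90, -1],
], squeeze=60)

```text
time: 3.6
ee_pos: [0.5139, 0.2145, 0.1343]
eef_rot: [-0.031, 1.0, 0.001, 0.001]
ft_force: [1.4, 0.4, -8.6]
width: 0.0297
grip_force: 60.0
```

```bash
cat >> h.py <<'E'
# stand in tool frame: x_t=-x_s, y_t=y_s, z_t=-z_s ; stand origin 42 mm beyond TCP along tool z
RTS=R.from_matrix(np.diag([-1.,1,-1])); OFF=np.array([0,0,.042])
def stand_pose(s):
    Q=R.from_quat(s["eef_rot"]); return Q.apply(OFF)+s["ee_pos"],Q*RTS
def look(k=1,phi0=None,hz=0,verbose=True,hy=0):
    s=status.read_state(); o,Q=stand_pose(s); h=o+Q.apply([.18,hy,.04])
    e=Q.as_euler('ZYX'); yaw,roll=e[0],e[2]
    res=[]
    for i in range(k):
        for n in("scene","top"):
            c=camera(n); w=pts(c).reshape(-1,3); w=w[np.isfinite(w[:,0])]; res.append(mast_fit(w,h,yaw,phi0))
            if n=="scene": cv2.imwrite("pics/last.png",c["image"][...,::-1])
    s=status.read_state()
    print("t",round(s["time"],3),"stand",o.round(4),"ypr",e.round(4),"phi",[round(float(r[0]),4) for r in res],"res",[round(float(r[2]),4) for r in res],[r[1] for r in res],"w",s["width"].round(4),"gf",s["grip_force"])
    return s,np.mean([r[0] for r in res]),o,Q
E
python3 - <<'E'
from h import *
s,phi,o,Q=look(1,.34)
print(s["ft_force"],s["torque"])
# plate/battery roll & pitch check: fit stand pose perturbation
W=clouds(1)
def S(p): 
    B=[STAND[0],([-.095,-.04,.018],[-.035,.04,.054])]; return np.min([sdf(p,*b) for b in B],axis=0)
x=np.zeros(6)
def T(a,P): return R.from_rotvec(a[:3]).inv().apply(Q.inv().apply(P-o)-a[3:])
for tol in(.015,.008):
    p=T(x,W); m=(abs(S(p))<tol)&(p[:,0]<.145)&((p[:,0]<-.035)|(p[:,0]>.03)); sW=W[m]
    r=least_squares(lambda a:S(T(a,sW)),x,loss='soft_l1',f_scale=.002); x=r.x
    print("stand vs tool rot",x[:3].round(4),"shift",x[3:].round(4),m.sum(),abs(r.fun).mean())
E
```

```text
Traceback (most recent call last):
  File "h.py", line 46, in look
    print("t",round(s["time"],3),"stand",o.round(4),"ypr",e.round(4),"phi",[round(float(r[0]),4) for r in res],"res",[round(float(r[2]),4) for r in res],[r[1] for r in res],"w",s["width"].round(4),"gf",s["grip_force"])
                                                                                                                                                                                 ^^^^^^^^^^^^^^^^
AttributeError: 'float' object has no attribute 'round'
```

```bash
sed -i 's/s\["width"\].round(4)/round(float(s["width"]),4)/' h.py
python3 - <<'E'
from h import *
s,phi,o,Q=look(1,.34)
print(s["ft_force"],s["torque"])
W=clouds(1)
def S(p): 
    B=[STAND[0],([-.095,-.04,.018],[-.035,.04,.054])]; return np.min([sdf(p,*b) for b in B],axis=0)
x=np.zeros(6)
def T(a,P): return R.from_rotvec(a[:3]).inv().apply(Q.inv().apply(P-o)-a[3:])
for tol in(.015,.008):
    p=T(x,W); m=(abs(S(p))<tol)&(p[:,0]<.145)&((p[:,0]<-.035)|(p[:,0]>.03)); sW=W[m]
    r=least_squares(lambda a:S(T(a,sW)),x,loss='soft_l1',f_scale=.002); x=r.x
    print("stand vs tool rot",x[:3].round(4),"shift",x[3:].round(4),m.sum(),abs(r.fun).mean())
E
```

```text
t 3.8 stand [0.5135 0.2143 0.0909] ypr [ 0.0613 -0.0005  0.0005] phi [0.3511, 0.3614] res [0.0014, 0.0018] [1520, 1048] w 0.0296 gf 59.99050833284855
[-0.88628752  0.50578908 -9.79568758] [ 0.19992415  0.26604809 -0.04170662]
stand vs tool rot [-0.0041  0.0037 -0.0015] shift [-0.0009 -0.0003 -0.0009] 2109 0.00159749837787188
stand vs tool rot [-0.0042  0.0037 -0.0014] shift [-0.001  -0.0003 -0.0009] 2093 0.0016009847291214786
```

View pics/last.png

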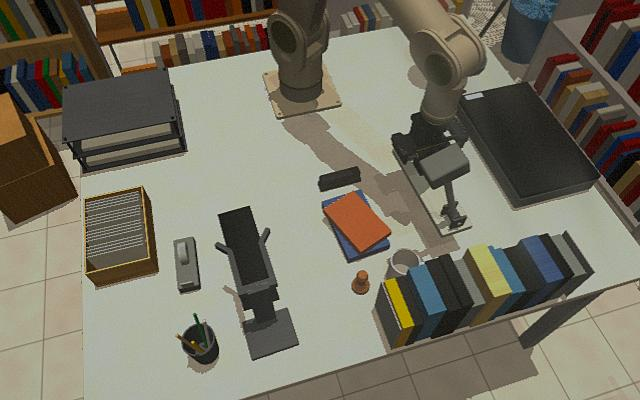

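The picture shows the stand firmly held, clear of the table (base 400–460, 160–235), the mast still on its stop with the head at (445,160).

```bash
cat > plan.py <<'E'
import sys,json,os
from h import *
# usage: plan.py N dx dy dz Tmove [phi0] : plan N rows, moving dx,dy,dz (mm, stand's level axes) within Tmove rows, '-' drops the pending rows
I,K,C,G,ML,DT,LAG=.0103,.27,.07,.42,.043,.005,.04
def sim(t0,t1,p,v,kn,s=1,d=0,ts=()):
    n=int(round((t1-t0)/DT)); t=t0+DT*np.arange(n+1)
    k=np.array(kn); r=np.interp(t-LAG,k[:,0],k[:,1]); y=np.interp(t-LAG,k[:,0],k[:,2])
    rd=np.gradient(r,DT); y=np.convolve(np.pad(y,10,mode='edge'),np.ones(21)/21,'valid'); a=np.gradient(np.gradient(y,DT),DT)
    out=np.empty(n+1)
    for i in range(n+1):
        out[i]=p
        acc=(s*G*np.sin(p)-K*(p-r[i])-C*(v-rd[i])+s*ML*a[i]+d)/(I*s)
        v+=acc*DT; p+=v*DT; q=p-r[i]
        if abs(q)>.35: p=r[i]+np.sign(q)*.35; v=rd[i]
    return t,out,p,v
f="st.json"; st=json.load(open(f)) if os.path.exists(f) else dict(kn=[],me=[],s=1.,d=0.,r=0.,pend=[])
N,dx,dy,dz,TM=int(sys.argv[1]),*map(float,sys.argv[2:6])
s=status.read_state(); o,Q=stand_pose(s); e=Q.as_euler('ZYX'); T0=s["time"]
if not st["kn"]: st["kn"]=[[T0-5,0,0]]
if st["pend"]:
    tb=T0-.1*len(st["pend"]); l=st["kn"][-1]; st["kn"].append([tb,l[1],l[2]])
    for i,(r,y) in enumerate(st["pend"]): st["kn"].append([tb+.1*(i+1),r,l[2]+y])
r0=st["kn"][-1][1]; y0=st["kn"][-1][2]
h=o+Q.apply([.18,0,.04]); guess=float(sys.argv[6]) if len(sys.argv)>6 else None
if guess is None: 
    m=st["me"][-1]; guess=m[1]
for n,b in(("scene",.001),("top",.011)):
    t=status.read_state()["time"]; c=camera(n); w=pts(c).reshape(-1,3); w=w[np.isfinite(w[:,0])]
    cand=[mast_fit(w,h,e[0],g) for g in(guess,guess-.15,guess+.15)]; best=min(cand,key=lambda a:a[2]-1e-6*a[1])
    st["me"].append([t,best[0]-b]); print(n,round(t,2),"phi",round(best[0]-b,4),best[1],round(best[2],4))
    if n=="scene": cv2.imwrite("pics/last.png",c["image"][...,::-1])
T1=status.read_state()["time"]
me=np.array([m for m in st["me"] if m[0]>T1-2.6]); ta=me[0,0]
def res(x):
    t,ph,_,_=sim(ta,T1,x[0],x[1],st["kn"],x[2],x[3])
    return np.r_[(np.interp(me[:,0],t,ph)-me[:,1])/.003,(x[0]-me[0,1])/.003,x[1]/.3,(x[2]-st["s"])/.06,(x[3]-st["d"])/.006]
q=least_squares(res,[me[0,1],0,st["s"],st["d"]],x_scale=[.01,.1,.1,.01],max_nfev=30); x=q.x
t,ph,p,v=sim(ta,T1,x[0],x[1],st["kn"],x[2],x[3])
print("fit s %.3f d %.4f | now phi %.4f v %.4f | r cmd %.4f meas %.4f pitch %.4f yaw %.4f | stand"%(x[2],x[3],p,v,r0,e[2],e[1],e[0]),o.round(4),"resid",((np.interp(me[:,0],t,ph)-me[:,1])*1000).round(1))
st["s"],st["d"]=x[2],x[3]
M=26; u=np.clip((np.arange(M)+1)/max(TM,1),0,1); prof=u**3*(10-15*u+6*u*u)
if TM<0: prof=-(np.arange(M)+1)/TM   # constant speed
ys=dy/1000*prof
def knots(r): return st["kn"]+[[T1,r0,y0]]+[[T1+.1*(i+1),r[i],y0+ys[i]] for i in range(M)]
def cost(r):
    t,ph,pe,ve=sim(T1,T1+.1*M,p,v,knots(r),x[2],x[3]); dr=np.diff(np.r_[r0,r])
    return np.r_[ph[::10]*1.5,pe*30,ve*15,dr*12,np.diff(np.r_[0,dr])*12,np.maximum(abs(dr)-.05,0)*300,r*.5]
o2=least_squares(cost,np.full(M,r0),max_nfev=40); r=np.round(o2.x,3)
t,ph,_,_=sim(T1,T1+.1*M,p,v,knots(r),x[2],x[3]); print("pred phi",ph[20::20].round(3))
rows=[]
cr,sr=np.cos(r0),np.sin(r0)
for i in range(N):
    X,Y,Z=dx*prof[i],dy*prof[i],dz*prof[i]
    rows.append([round(-(r[i]-r0),3),0,0,round(-X,1),round(Y*cr+Z*sr,1),round(-(-Y*sr+Z*cr),1),-1])
print(rows)
st["pend"]=[[float(r[i]),float(ys[i])] for i in range(N)]; json.dump(st,open(f,"w"))
E
python3 plan.py 7 0 0 0 1 .35
```

```text
scene 3.9 phi 0.3499 1520 0.0014
top 3.95 phi 0.3469 1060 0.0018
fit s 1.000 d 0.0000 | now phi 0.3500 v 0.0000 | r cmd 0.0000 meas -0.0006 pitch 0.0016 yaw 0.0612 | stand [0.5128 0.2138 0.0896] resid [0.  3.1]
pred phi [0.349 0.348 0.348 0.348 0.348 0.348 0.348 0.348 0.348 0.348 0.348 0.348
 0.348 0.348 0.348 0.348 0.348 0.348 0.348 0.348 0.349 0.348 0.331 0.289
 0.238 0.21 ]
[[np.float64(0.002), 0, 0, np.float64(-0.0), np.float64(0.0), np.float64(-0.0), -1], [np.float64(0.002), 0, 0, np.float64(-0.0), np.float64(0.0), np.float64(-0.0), -1], [np.float64(0.002), 0, 0, np.float64(-0.0), np.float64(0.0), np.float64(-0.0), -1], [np.float64(0.002), 0, 0, np.float64(-0.0), np.float64(0.0), np.float64(-0.0), -1], [np.float64(0.002), 0, 0, np.float64(-0.0), np.float64(0.0), np.float64(-0.0), -1], [np.float64(0.002), 0, 0, np.float64(-0.0), np.float64(0.0), np.float64(-0.0), -1], [np.float64(0.002), 0, 0, np.float64(-0.0), np.float64(0.0), np.float64(-0.0), -1]]
```

```bash
python3 - <<'E'
s=open('plan.py').read()
s=s.replace("o2=least_squares(cost,np.full(M,r0),max_nfev=40)","""i0=[np.full(M,r0),np.interp(np.arange(M),[-1,5,10,14],[r0,-.2,-.2,0]),np.interp(np.arange(M),[-1,5,9],[r0,-.15,0]),np.interp(np.arange(M),[-1,5],[r0,0]),np.interp(np.arange(M),[-1,5,9],[r0,.15,0])]
o2=min((least_squares(cost,z,max_nfev=25) for z in i0),key=lambda a:a.cost)""")
s=s.replace("print(rows)","print('\\n'.join(str([float(k) for k in q]) for q in rows)); print('r',r[:N])")
open('plan.py','w').write(s)
import json;d=json.load(open('st.json'));d['pend']=[];json.dump(d,open('st.json','w'))
E
time python3 plan.py 8 0 0 0 1 .35
```

```text
scene 4.0 phi 0.35 1523 0.0014
top 4.05 phi 0.3468 1062 0.0019
fit s 1.000 d 0.0000 | now phi 0.3500 v 0.0000 | r cmd 0.0000 meas -0.0005 pitch 0.0012 yaw 0.0612 | stand [0.513  0.2139 0.0898] resid [0.  3.1 0.  3.2]
pred phi [ 0.331  0.295  0.264  0.242  0.226  0.211  0.186  0.153  0.113  0.069
  0.023 -0.02  -0.055 -0.081 -0.096 -0.105 -0.113 -0.126 -0.143 -0.164
 -0.178 -0.172 -0.144 -0.094 -0.045 -0.021]
[0.034, 0.0, 0.0, -0.0, 0.0, -0.0, -1.0]
[0.072, 0.0, 0.0, -0.0, 0.0, -0.0, -1.0]
[0.098, 0.0, 0.0, -0.0, 0.0, -0.0, -1.0]
[0.116, 0.0, 0.0, -0.0, 0.0, -0.0, -1.0]
[0.128, 0.0, 0.0, -0.0, 0.0, -0.0, -1.0]
[0.148, 0.0, 0.0, -0.0, 0.0, -0.0, -1.0]
[0.168, 0.0, 0.0, -0.0, 0.0, -0.0, -1.0]
[0.18, 0.0, 0.0, -0.0, 0.0, -0.0, -1.0]
r [-0.034 -0.072 -0.098 -0.116 -0.128 -0.148 -0.168 -0.18 ]
real	0m11.365s
user	0m11.012s
sys	0m0.379s
```

jog_arm([
  [0.034, 0, 0, 0, 0, 0, -1],
  [0.072, 0, 0, 0, 0, 0, -1],
  [0.098, 0, 0, 0, 0, 0, -1],
  [0.116, 0, 0, 0, 0, 0, -1],
  [0.128, 0, 0, 0, 0, 0, -1],
  [0.148, 0, 0, 0, 0, 0, -1],
  [0.168, 0, 0, 0, 0, 0, -1],
  [0.18, 0, 0, 0, 0, 0, -1],
])

```text
time: 4.9
ee_pos: [0.5133, 0.2144, 0.1325]
eef_rot: [-0.031, 0.995, -0.09, 0.003]
ft_force: [1.3, -0.1, -8.6]
width: 0.0294
grip_force: 60.0
```

```bash
sed -i 's/max_nfev=25/max_nfev=60/; s/pe\*30,ve\*15/pe*60,ve*30/; s/ph\[::10\]\*1.5/ph[::10]*2.5/' plan.py; time python3 plan.py 5 0 0 0 1 .17
```

```text
scene 4.9 phi 0.1506 1558 0.0013
top 4.95 phi 0.1221 1068 0.0019
fit s 0.996 d -0.0016 | now phi 0.1017 v -0.4444 | r cmd -0.1800 meas -0.1810 pitch 0.0000 yaw 0.0614 | stand [0.5138 0.2068 0.0912] resid [ 0.   3.1  0.   3.2 -4.2  3.6]
pred phi [ 0.058  0.026  0.005 -0.006 -0.012 -0.015 -0.015 -0.014 -0.013 -0.011
 -0.009 -0.008 -0.007 -0.006 -0.005 -0.005 -0.005 -0.006 -0.006 -0.007
 -0.008 -0.01  -0.012 -0.014 -0.017 -0.02 ]
[-0.031, 0.0, 0.0, -0.0, 0.0, -0.0, -1.0]
[-0.068, 0.0, 0.0, -0.0, 0.0, -0.0, -1.0]
[-0.102, 0.0, 0.0, -0.0, 0.0, -0.0, -1.0]
[-0.13, 0.0, 0.0, -0.0, 0.0, -0.0, -1.0]
[-0.151, 0.0, 0.0, -0.0, 0.0, -0.0, -1.0]
r [-0.149 -0.112 -0.078 -0.05  -0.029]
real	0m16.284s
user	0m15.152s
sys	0m0.356s
```

Excellent: the model is accurate and the roll tracks the command.

jog_arm([
  [-0.031, 0, 0, 0, 0, 0, -1],
  [-0.068, 0, 0, 0, 0, 0, -1],
  [-0.102, 0, 0, 0, 0, 0, -1],
  [-0.13, 0, 0, 0, 0, 0, -1],
  [-0.151, 0, 0, 0, 0, 0, -1],
])

```text
time: 5.5
ee_pos: [0.5136, 0.2133, 0.1328]
eef_rot: [-0.03, 0.999, -0.014, 0.001]
ft_force: [0.2, 0.0, -9.1]
width: 0.0296
grip_force: 60.0
```

```bash
time python3 plan.py 8 0 0 0 1 0
```

```text
scene 5.5 phi 0.1222 1555 0.0013
top 5.55 phi 0.1245 1072 0.0018
fit s 0.813 d 0.0158 | now phi 0.1483 v 0.3095 | r cmd -0.0290 meas -0.0270 pitch -0.0004 yaw 0.0600 | stand [0.5137 0.2121 0.0908] resid [ 0.   3.1  0.   3.2 -2.5  7.3 -8.4  6. ]
pred phi [ 0.172  0.17   0.15   0.122  0.093  0.067  0.045  0.029  0.016  0.008
  0.002 -0.002 -0.004 -0.005 -0.005 -0.005 -0.004 -0.004 -0.003 -0.002
 -0.002 -0.001 -0.001 -0.    -0.001 -0.001]
[0.041, 0.0, 0.0, -0.0, 0.0, -0.0, -1.0]
[0.081, 0.0, 0.0, -0.0, 0.0, -0.0, -1.0]
[0.106, 0.0, 0.0, -0.0, 0.0, -0.0, -1.0]
[0.117, 0.0, 0.0, -0.0, 0.0, -0.0, -1.0]
[0.117, 0.0, 0.0, -0.0, 0.0, -0.0, -1.0]
[0.111, 0.0, 0.0, -0.0, 0.0, -0.0, -1.0]
[0.1, 0.0, 0.0, -0.0, 0.0, -0.0, -1.0]
[0.088, 0.0, 0.0, -0.0, 0.0, -0.0, -1.0]
r [-0.07  -0.11  -0.135 -0.146 -0.146 -0.14  -0.129 -0.117]
real	0m16.629s
user	0m16.046s
sys	0m0.396s
```

```bash
cat > fit.py <<'E'
import json,sys,re
src=open('plan.py').read().split('f="st.json"')[0]; sys.argv=['x']; exec(src)
st=json.load(open('st.json')); me=np.array(st["me"]); me=me[me[:,0]>3.99]; T1=me[-1,0]+.05
def go(x):
    global LAG,C,K; s,d,LAG,bt,cs,ks=x; C=.07*cs; K=.27*ks
    return sim(4.0,T1,.35,0,st["kn"],s,d)
def res(x):
    t,ph,_,_=go(x); b=np.where(np.arange(len(me))%2==1,x[3],0); b[:2]=0
    return np.r_[(np.interp(me[:,0],t,ph)+b-me[:,1])/.003,(x[0]-1)/.1,x[1]/PD,(x[2]-.04)/.03,x[3]/.01,(x[4]-1)/.1,(x[5]-1)/.08]
for PD in(.002,.006):
  for s0 in(.85,1,1.15):
    q=least_squares(res,[s0,0,.04,0,1,1],x_scale=[.1,.005,.02,.01,.1,.1],diff_step=1e-2); t,ph,p,v=go(q.x)
    print(PD,s0,q.x.round(4),"cost",round(q.cost,2),"end",round(p,4),round(v,3),(q.fun[:len(me)]*3).round(1))
E
python3 fit.py
```

```text
0.002 0.85 [ 0.929   0.0015 -0.0023 -0.007   1.1408  0.9391] cost 6.82 end 0.1446 0.196 [ 0.   3.2 -6.9 -2.5 -0.4  1.9]
0.002 1 [ 1.0118e+00  6.0000e-04  3.2000e-03 -1.0900e-02  1.0545e+00  9.6220e-01] cost 2.36 end 0.1482 0.237 [ 0.   3.2 -0.3  1.4  0.2 -0.4]
0.002 1.15 [ 1.0115e+00  6.0000e-04  3.2000e-03 -1.0900e-02  1.0548e+00  9.6210e-01] cost 2.36 end 0.1482 0.237 [ 0.   3.2 -0.3  1.4  0.2 -0.4]
0.006 0.85 [ 0.9922  0.0034  0.0077 -0.011   1.0432  0.9805] cost 2.13 end 0.1496 0.254 [ 0.   3.2 -0.2  1.  -0.2 -0. ]
0.006 1 [ 0.9923  0.0034  0.0077 -0.011   1.0432  0.9805] cost 2.13 end 0.1496 0.253 [ 0.   3.2 -0.2  1.  -0.2 -0. ]
0.006 1.15 [ 0.991   0.0035  0.0078 -0.011   1.0434  0.9802] cost 2.13 end 0.1496 0.254 [ 0.   3.2 -0.2  1.  -0.2 -0. ]
```

```bash
python3 - <<'E'
s=open('plan.py').read()
s=s.replace("I,K,C,G,ML,DT,LAG=.0103,.27,.07,.42,.043,.005,.04","I,K,C,G,ML,DT,LAG=.0103,.263,.073,.42,.043,.005,.008").replace('("top",.011)','("top",0)')
s=s.replace('''for n,b in((''','''for n,b in () if "nocam" in sys.argv else ((''')
open('plan.py','w').write(s)
import json;d=json.load(open('st.json'));d['pend']=[];d['s']=1.;d['d']=.002
for m in d['me'][-4:]:
    pass
d['me'][-1][1]+=.011; d['me'][-3][1]+=.011; d['me']=[m for m in d['me'] if m[0]>3.99]
json.dump(d,open('st.json','w'))
E
time python3 plan.py 7 0 0 0 1 .12 nocam
```

```text
fit s 0.985 d 0.0033 | now phi 0.1495 v 0.2519 | r cmd -0.0290 meas -0.0282 pitch -0.0002 yaw 0.0595 | stand [0.5137 0.2118 0.0907] resid [ 0.   3.2 -0.2  1.  -0.2  0. ]
pred phi [ 0.164  0.157  0.137  0.112  0.088  0.066  0.048  0.033  0.021  0.013
  0.007  0.002 -0.001 -0.003 -0.004 -0.005 -0.005 -0.006 -0.006 -0.007
 -0.007 -0.008 -0.009 -0.01  -0.012 -0.014]
[0.041, 0.0, 0.0, -0.0, 0.0, -0.0, -1.0]
[0.078, 0.0, 0.0, -0.0, 0.0, -0.0, -1.0]
[0.101, 0.0, 0.0, -0.0, 0.0, -0.0, -1.0]
[0.109, 0.0, 0.0, -0.0, 0.0, -0.0, -1.0]
[0.106, 0.0, 0.0, -0.0, 0.0, -0.0, -1.0]
[0.096, 0.0, 0.0, -0.0, 0.0, -0.0, -1.0]
[0.082, 0.0, 0.0, -0.0, 0.0, -0.0, -1.0]
r [-0.07  -0.107 -0.13  -0.138 -0.135 -0.125 -0.111]
real	0m10.598s
user	0m11.068s
sys	0m0.128s
```

jog_arm([
  [0.041, 0, 0, 0, 0, 0, -1],
  [0.078, 0, 0, 0, 0, 0, -1],
  [0.101, 0, 0, 0, 0, 0, -1],
  [0.109, 0, 0, 0, 0, 0, -1],
  [0.106, 0, 0, 0, 0, 0, -1],
  [0.096, 0, 0, 0, 0, 0, -1],
  [0.082, 0, 0, 0, 0, 0, -1],
])

```text
time: 6.3
ee_pos: [0.5135, 0.2138, 0.1326]
eef_rot: [-0.03, 0.998, -0.055, 0.002]
ft_force: [0.2, 0.4, -8.9]
width: 0.0299
grip_force: 60.0
```

```bash
python3 plan.py 8 0 0 0 1 .05
```

```text
scene 6.3 phi 0.0975 1560 0.0012
top 6.35 phi 0.0923 1079 0.0019
fit s 1.026 d 0.0016 | now phi 0.0842 v -0.1270 | r cmd -0.1110 meas -0.1097 pitch -0.0001 yaw 0.0608 | stand [0.5138 0.2092 0.0908] resid [ 0.   3.2  3.   5.1  9.4 10.3 -2.3 -1.7]
pred phi [ 0.07   0.056  0.042  0.031  0.021  0.014  0.009  0.005  0.002  0.
 -0.001 -0.002 -0.003 -0.003 -0.003 -0.004 -0.004 -0.005 -0.005 -0.006
 -0.007 -0.008 -0.009 -0.01  -0.012 -0.015]
[-0.003, 0.0, 0.0, -0.0, 0.0, -0.0, -1.0]
[-0.011, 0.0, 0.0, -0.0, 0.0, -0.0, -1.0]
[-0.021, 0.0, 0.0, -0.0, 0.0, -0.0, -1.0]
[-0.033, 0.0, 0.0, -0.0, 0.0, -0.0, -1.0]
[-0.045, 0.0, 0.0, -0.0, 0.0, -0.0, -1.0]
[-0.056, 0.0, 0.0, -0.0, 0.0, -0.0, -1.0]
[-0.067, 0.0, 0.0, -0.0, 0.0, -0.0, -1.0]
[-0.075, 0.0, 0.0, -0.0, 0.0, -0.0, -1.0]
r [-0.108 -0.1   -0.09  -0.078 -0.066 -0.055 -0.044 -0.036]
```

jog_arm([
  [-0.003, 0, 0, 0, 0, 0, -1],
  [-0.011, 0, 0, 0, 0, 0, -1],
  [-0.021, 0, 0, 0, 0, 0, -1],
  [-0.033, 0, 0, 0, 0, 0, -1],
  [-0.045, 0, 0, 0, 0, 0, -1],
  [-0.056, 0, 0, 0, 0, 0, -1],
  [-0.067, 0, 0, 0, 0, 0, -1],
  [-0.075, 0, 0, 0, 0, 0, -1],
])

```text
time: 7.2
ee_pos: [0.5134, 0.2139, 0.1326]
eef_rot: [-0.03, 0.999, -0.018, 0.001]
ft_force: [-0.4, 0.6, -8.9]
width: 0.0298
grip_force: 60.0
```

```bash
sed -i 's/T1-2.6/T1-1.7/' plan.py; python3 plan.py 10 0 0 0 1 .03
```

```text
scene 7.2 phi 0.0198 1570 0.0012
top 7.25 phi 0.0245 1096 0.0019
fit s 1.020 d 0.0025 | now phi 0.0216 v -0.0176 | r cmd -0.0360 meas -0.0352 pitch -0.0000 yaw 0.0610 | stand [0.5135 0.2124 0.0906] resid [ 0.1 -0.3  2.4 -2.2]
pred phi [0.019 0.016 0.012 0.009 0.007 0.005 0.003 0.002 0.002 0.001 0.001 0.001
 0.001 0.001 0.002 0.002 0.003 0.003 0.004 0.005 0.006 0.008 0.01  0.012
 0.014 0.017]
[-0.0, 0.0, 0.0, -0.0, 0.0, -0.0, -1.0]
[-0.002, 0.0, 0.0, -0.0, 0.0, -0.0, -1.0]
[-0.004, 0.0, 0.0, -0.0, 0.0, -0.0, -1.0]
[-0.007, 0.0, 0.0, -0.0, 0.0, -0.0, -1.0]
[-0.01, 0.0, 0.0, -0.0, 0.0, -0.0, -1.0]
[-0.013, 0.0, 0.0, -0.0, 0.0, -0.0, -1.0]
[-0.016, 0.0, 0.0, -0.0, 0.0, -0.0, -1.0]
[-0.018, 0.0, 0.0, -0.0, 0.0, -0.0, -1.0]
[-0.02, 0.0, 0.0, -0.0, 0.0, -0.0, -1.0]
[-0.022, 0.0, 0.0, -0.0, 0.0, -0.0, -1.0]
r [-0.036 -0.034 -0.032 -0.029 -0.026 -0.023 -0.02  -0.018 -0.016 -0.014]
```

jog_arm([
  [0, 0, 0, 0, 0, 0, -1],
  [-0.002, 0, 0, 0, 0, 0, -1],
  [-0.004, 0, 0, 0, 0, 0, -1],
  [-0.007, 0, 0, 0, 0, 0, -1],
  [-0.01, 0, 0, 0, 0, 0, -1],
  [-0.013, 0, 0, 0, 0, 0, -1],
  [-0.016, 0, 0, 0, 0, 0, -1],
  [-0.018, 0, 0, 0, 0, 0, -1],
  [-0.02, 0, 0, 0, 0, 0, -1],
  [-0.022, 0, 0, 0, 0, 0, -1],
])

```text
time: 8.3
ee_pos: [0.5134, 0.214, 0.1325]
eef_rot: [-0.031, 1.0, -0.007, 0.0]
ft_force: [-0.2, -0.1, -9.4]
width: 0.0294
grip_force: 60.0
```

```bash
python3 plan.py 12 -50 0 0 12
```

```text
scene 8.3 phi -0.127 1509 0.0012
top 8.35 phi -0.1424 1104 0.0018
fit s 1.019 d -0.0033 | now phi -0.1612 v -0.3590 | r cmd -0.0140 meas -0.0138 pitch 0.0000 yaw 0.0612 | stand [0.5134 0.2135 0.0905] resid [ 0.4 -1.1  0.1 -0. ]
pred phi [-0.187 -0.194 -0.192 -0.191 -0.193 -0.197 -0.202 -0.206 -0.209 -0.211
 -0.209 -0.202 -0.192 -0.181 -0.169 -0.156 -0.142 -0.127 -0.11  -0.092
 -0.072 -0.052 -0.033 -0.017 -0.006 -0.002]
[-0.05, 0.0, 0.0, 0.3, 0.0, -0.0, -1.0]
[-0.091, 0.0, 0.0, 1.8, 0.0, -0.0, -1.0]
[-0.111, 0.0, 0.0, 5.2, 0.0, -0.0, -1.0]
[-0.119, 0.0, 0.0, 10.5, 0.0, -0.0, -1.0]
[-0.121, 0.0, 0.0, 17.3, 0.0, -0.0, -1.0]
[-0.123, 0.0, 0.0, 25.0, 0.0, -0.0, -1.0]
[-0.127, 0.0, 0.0, 32.7, 0.0, -0.0, -1.0]
[-0.133, 0.0, 0.0, 39.5, 0.0, -0.0, -1.0]
[-0.139, 0.0, 0.0, 44.8, 0.0, -0.0, -1.0]
[-0.146, 0.0, 0.0, 48.2, 0.0, -0.0, -1.0]
[-0.154, 0.0, 0.0, 49.7, 0.0, -0.0, -1.0]
[-0.163, 0.0, 0.0, 50.0, 0.0, -0.0, -1.0]
r [0.036 0.077 0.097 0.105 0.107 0.109 0.113 0.119 0.125 0.132 0.14  0.149]
```

```bash
sed -i 's/ph\[::10\]\*2.5/ph[::10]*6/; s/dr\*12,/dr*8,/; s/\[0,dr\])\*12/[0,dr])*8/; s/abs(dr)-.05/abs(dr)-.065/' plan.py; python3 - <<'E'
import json;d=json.load(open('st.json'));d['pend']=[];json.dump(d,open('st.json','w'))
E
python3 plan.py 6 0 0 0 1 -.15 nocam; python3 - <<'E'
import json;d=json.load(open('st.json'));print(d['s'],d['d'],d['kn'][-4:])
E
```

```text
fit s 1.018 d -0.0037 | now phi -0.1616 v -0.3638 | r cmd -0.0140 meas -0.0139 pitch -0.0001 yaw 0.0611 | stand [0.5135 0.2134 0.0906] resid [ 0.2 -0.4  0.1 -0.1]
pred phi [-0.184 -0.176 -0.14  -0.089 -0.045 -0.016 -0.001  0.004  0.005  0.004
  0.002  0.001 -0.    -0.001 -0.001 -0.001 -0.002 -0.002 -0.003 -0.003
 -0.004 -0.005 -0.006 -0.007 -0.008 -0.01 ]
[-0.065, 0.0, 0.0, -0.0, 0.0, -0.0, -1.0]
[-0.131, 0.0, 0.0, -0.0, 0.0, -0.0, -1.0]
[-0.194, 0.0, 0.0, -0.0, 0.0, -0.0, -1.0]
[-0.207, 0.0, 0.0, -0.0, 0.0, -0.0, -1.0]
[-0.182, 0.0, 0.0, -0.0, 0.0, -0.0, -1.0]
[-0.144, 0.0, 0.0, -0.0, 0.0, -0.0, -1.0]
r [0.051 0.117 0.18  0.193 0.168 0.13 ]
1.0177841615994847 -0.0037365163839972507 [[8.0, -0.02, 0.0], [8.100000000000001, -0.018, 0.0], [8.200000000000001, -0.016, 0.0], [8.3, -0.014, 0.0]]
```

jog_arm([
  [-0.065, 0, 0, 0, 0, 0, -1],
  [-0.131, 0, 0, 0, 0, 0, -1],
  [-0.194, 0, 0, 0, 0, 0, -1],
  [-0.207, 0, 0, 0, 0, 0, -1],
  [-0.182, 0, 0, 0, 0, 0, -1],
  [-0.144, 0, 0, 0, 0, 0, -1],
])

```text
time: 9.0
ee_pos: [0.5134, 0.2139, 0.1326]
eef_rot: [-0.03, 0.998, 0.063, -0.002]
ft_force: [0.3, 0.2, -9.1]
width: 0.0299
grip_force: 60.0
```

```bash
python3 plan.py 6 0 0 0 1 -.05
```

```text
scene 9.0 phi -0.0221 1554 0.0012
top 9.05 phi -0.0072 1120 0.0018
fit s 1.040 d -0.0032 | now phi 0.0059 v 0.2977 | r cmd 0.1300 meas 0.1264 pitch -0.0001 yaw 0.0606 | stand [0.5131 0.2192 0.0909] resid [-0.1  0.1  2.2 -1.9]
pred phi [ 0.027  0.029  0.022  0.012  0.005  0.001 -0.001 -0.002 -0.002 -0.002
 -0.002 -0.002 -0.003 -0.004 -0.004 -0.005 -0.007 -0.008 -0.01  -0.012
 -0.014 -0.017 -0.021 -0.025 -0.031 -0.037]
[0.051, 0.0, 0.0, -0.0, 0.0, -0.0, -1.0]
[0.094, 0.0, 0.0, -0.0, 0.0, -0.0, -1.0]
[0.118, 0.0, 0.0, -0.0, 0.0, -0.0, -1.0]
[0.127, 0.0, 0.0, -0.0, 0.0, -0.0, -1.0]
[0.128, 0.0, 0.0, -0.0, 0.0, -0.0, -1.0]
[0.125, 0.0, 0.0, -0.0, 0.0, -0.0, -1.0]
r [0.079 0.036 0.012 0.003 0.002 0.005]
```

jog_arm([
  [0.051, 0, 0, 0, 0, 0, -1],
  [0.094, 0, 0, 0, 0, 0, -1],
  [0.118, 0, 0, 0, 0, 0, -1],
  [0.127, 0, 0, 0, 0, 0, -1],
  [0.128, 0, 0, 0, 0, 0, -1],
  [0.125, 0, 0, 0, 0, 0, -1],
])

```text
time: 9.7
ee_pos: [0.5134, 0.2139, 0.1325]
eef_rot: [-0.03, 1.0, 0.003, -0.0]
ft_force: [-0.5, -0.9, -9.4]
width: 0.0296
grip_force: 60.0
```

```bash
python3 plan.py 8 0 0 0 1 0
```

```text
scene 9.7 phi 0.045 1572 0.0013
top 9.75 phi 0.0549 1094 0.0019
fit s 1.080 d -0.0000 | now phi 0.0595 v 0.1291 | r cmd 0.0050 meas 0.0056 pitch 0.0001 yaw 0.0610 | stand [0.5134 0.2142 0.0905] resid [-0.1 -0.2  1.5 -1.2  2.4 -2.1]
pred phi [ 0.063  0.049  0.03   0.015  0.005  0.    -0.002 -0.002 -0.002 -0.001
 -0.001 -0.001 -0.001 -0.001 -0.001 -0.001 -0.001 -0.002 -0.002 -0.002
 -0.003 -0.004 -0.004 -0.005 -0.006 -0.008]
[0.043, 0.0, 0.0, -0.0, 0.0, -0.0, -1.0]
[0.069, 0.0, 0.0, -0.0, 0.0, -0.0, -1.0]
[0.072, 0.0, 0.0, -0.0, 0.0, -0.0, -1.0]
[0.061, 0.0, 0.0, -0.0, 0.0, -0.0, -1.0]
[0.047, 0.0, 0.0, -0.0, 0.0, -0.0, -1.0]
[0.033, 0.0, 0.0, -0.0, 0.0, -0.0, -1.0]
[0.023, 0.0, 0.0, -0.0, 0.0, -0.0, -1.0]
[0.016, 0.0, 0.0, -0.0, 0.0, -0.0, -1.0]
r [-0.038 -0.064 -0.067 -0.056 -0.042 -0.028 -0.018 -0.011]
```

jog_arm([
  [0.043, 0, 0, 0, 0, 0, -1],
  [0.069, 0, 0, 0, 0, 0, -1],
  [0.072, 0, 0, 0, 0, 0, -1],
  [0.061, 0, 0, 0, 0, 0, -1],
  [0.047, 0, 0, 0, 0, 0, -1],
  [0.033, 0, 0, 0, 0, 0, -1],
  [0.023, 0, 0, 0, 0, 0, -1],
  [0.016, 0, 0, 0, 0, 0, -1],
])

```text
time: 10.6
ee_pos: [0.5135, 0.2136, 0.1326]
eef_rot: [-0.03, 1.0, -0.005, 0.0]
ft_force: [0.4, 0.6, -8.7]
width: 0.0296
grip_force: 60.0
```

```bash
sed -i 's/("top",0)/("top",.004)/' plan.py; python3 plan.py 8 0 0 0 1 0; sed -i 's/me>3.99/me>1/; s/me\[:,0\]>3.99/me[:,0]>8.25/' fit.py; python3 - <<'E'
exec(open('fit.py').read().split("def go")[0])
me[:,1]-=np.where(np.arange(len(me))%2==1,.004,0); me[-1,1]+=.004
def go(x):
    global LAG,C,K,I; s,d,LAG,cs,ks,i,p0,v0=x; C=.07*cs; K=.27*ks; I=.0103*i
    return sim(8.3,T1,p0,v0,st["kn"],s,d)
def res(x):
    t,ph,_,_=go(x)
    return np.r_[(np.interp(me[:,0],t,ph)-me[:,1])/.003,(x[0]-1)/.1,x[1]/.006,(x[2]-.01)/.03,(x[3]-1)/.1,(x[4]-1)/.08,(x[5]-1)/.1,(x[6]+.127)/.004,(x[7]+.3)/.3]
q=least_squares(res,[1,0,.01,1,1,1,-.127,-.3],x_scale=[.1,.005,.02,.1,.1,.1,.01,.1],diff_step=1e-3)
print(q.x.round(4),q.cost,(q.fun[:len(me)]*3).round(1)); print(go(q.x)[2:])
E
```

```text
scene 10.6 phi 0.0063 1568 0.0012
top 10.65 phi 0.0087 1102 0.0018
fit s 1.075 d 0.0006 | now phi 0.0090 v 0.0111 | r cmd -0.0110 meas -0.0101 pitch -0.0001 yaw 0.0604 | stand [0.5135 0.2132 0.0906] resid [ 0.1  2.  -2.3  0.7 -0.5]
pred phi [ 0.009  0.006  0.003  0.001 -0.    -0.001 -0.001 -0.001 -0.001 -0.001
 -0.002 -0.002 -0.002 -0.003 -0.004 -0.005 -0.006 -0.007 -0.008 -0.009
 -0.011 -0.014 -0.017 -0.02  -0.025 -0.03 ]
[0.004, 0.0, 0.0, -0.0, 0.0, -0.0, -1.0]
[0.005, 0.0, 0.0, -0.0, 0.0, -0.0, -1.0]
[0.003, 0.0, 0.0, -0.0, 0.0, -0.0, -1.0]
[0.001, 0.0, 0.0, -0.0, 0.0, -0.0, -1.0]
[-0.002, 0.0, 0.0, -0.0, 0.0, -0.0, -1.0]
[-0.004, 0.0, 0.0, -0.0, 0.0, -0.0, -1.0]
[-0.006, 0.0, 0.0, -0.0, 0.0, -0.0, -1.0]
[-0.007, 0.0, 0.0, -0.0, 0.0, -0.0, -1.0]
r [-0.015 -0.016 -0.014 -0.012 -0.009 -0.007 -0.005 -0.004]
[ 1.0341  0.0012  0.01    1.0366  0.9438  0.9961 -0.1271 -0.389 ] 0.5136889803202251 [-0.1  0.1 -0.8  0.5  0.3  0.1  0.4 -0.4]
(np.float64(0.009529763217519548), np.float64(0.01860304528723615))
```

```bash
sed -i 's/^I,K,C,G,ML,DT,LAG=.*/I,K,C,G,ML,DT,LAG=.01026,.2548,.0726,.42,.043,.005,.01/; s/T1-1.7/T1-2.5/; s/st\["s"\])\/.06/1.034)\/.02/; s/st\["d"\])\/.006/.0012)\/.002/' plan.py; python3 - <<'E'
import json;d=json.load(open('st.json'));d['pend']=[];d['s']=1.034;d['d']=.0012
for m in d['me']:
    if abs(m[0]-9.05)<.01 or abs(m[0]-9.75)<.01 or abs(m[0]-8.35)<.01: m[1]-=.004
json.dump(d,open('st.json','w'))
E
python3 plan.py 8 -60 0 0 12 0 nocam
```

```text
fit s 1.037 d 0.0011 | now phi 0.0095 v 0.0183 | r cmd -0.0110 meas -0.0105 pitch -0.0001 yaw 0.0605 | stand [0.5135 0.2132 0.0906] resid [-0.3  0.4 -0.7  0.6  0.2 -0.   0.4 -0.4]
pred phi [ 0.01   0.007  0.004  0.002  0.    -0.    -0.    -0.    -0.    -0.
 -0.    -0.    -0.    -0.001 -0.001 -0.001 -0.002 -0.002 -0.002 -0.003
 -0.003 -0.003 -0.004 -0.004 -0.005 -0.006]
[0.005, 0.0, 0.0, 0.3, 0.0, -0.0, -1.0]
[0.007, 0.0, 0.0, 2.1, 0.0, -0.0, -1.0]
[0.006, 0.0, 0.0, 6.2, 0.0, -0.0, -1.0]
[0.003, 0.0, 0.0, 12.6, 0.0, -0.0, -1.0]
[0.001, 0.0, 0.0, 20.8, 0.0, -0.0, -1.0]
[-0.002, 0.0, 0.0, 30.0, 0.0, -0.0, -1.0]
[-0.003, 0.0, 0.0, 39.2, 0.0, -0.0, -1.0]
[-0.005, 0.0, 0.0, 47.4, 0.0, -0.0, -1.0]
r [-0.016 -0.018 -0.017 -0.014 -0.012 -0.009 -0.008 -0.006]
```

jog_arm([
  [0.005, 0, 0, 0, 0, 0, -1],
  [0.007, 0, 0, 0, 0, 0, -1],
  [0.006, 0, 0, 0, 0, 0, -1],
  [0.003, 0, 0, 0, 0, 0, -1],
  [0.001, 0, 0, 0, 0, 0, -1],
  [-0.002, 0, 0, 0, 0, 0, -1],
  [-0.003, 0, 0, 0, 0, 0, -1],
  [-0.005, 0, 0, 0, 0, 0, -1],
])

```text
time: 11.5
ee_pos: [0.5134, 0.214, 0.1325]
eef_rot: [-0.031, 1.0, -0.003, 0.0]
ft_force: [0.2, 0.0, -8.9]
width: 0.0294
grip_force: 60.0
```

```bash
python3 plan.py 12 -60 0 0 12
```

```text
scene 11.5 phi -0.0405 1544 0.0012
top 11.55 phi -0.0455 1120 0.0018
fit s 1.037 d -0.0003 | now phi -0.0512 v -0.1148 | r cmd -0.0060 meas -0.0059 pitch 0.0000 yaw 0.0612 | stand [0.5134 0.2138 0.0905] resid [-0.5  1.7  0.  -1.7 -0.   0.3]
pred phi [-0.054 -0.042 -0.026 -0.013 -0.004 -0.     0.001  0.001  0.001  0.
 -0.    -0.    -0.001 -0.001 -0.001 -0.001 -0.001 -0.002 -0.002 -0.003
 -0.003 -0.004 -0.005 -0.006 -0.008 -0.009]
[-0.038, 0.0, 0.0, 0.3, 0.0, -0.0, -1.0]
[-0.06, 0.0, 0.0, 2.1, 0.0, -0.0, -1.0]
[-0.063, 0.0, 0.0, 6.2, 0.0, -0.0, -1.0]
[-0.055, 0.0, 0.0, 12.6, 0.0, -0.0, -1.0]
[-0.043, 0.0, 0.0, 20.8, 0.0, -0.0, -1.0]
[-0.031, 0.0, 0.0, 30.0, 0.0, -0.0, -1.0]
[-0.023, 0.0, 0.0, 39.2, 0.0, -0.0, -1.0]
[-0.017, 0.0, 0.0, 47.4, 0.0, -0.0, -1.0]
[-0.013, 0.0, 0.0, 53.8, 0.0, -0.0, -1.0]
[-0.011, 0.0, 0.0, 57.9, 0.0, -0.0, -1.0]
[-0.01, 0.0, 0.0, 59.7, 0.0, -0.0, -1.0]
[-0.009, 0.0, 0.0, 60.0, 0.0, -0.0, -1.0]
r [0.032 0.054 0.057 0.049 0.037 0.025 0.017 0.011 0.007 0.005 0.004 0.003]
```

```bash
sed -i 's/-.0012)\/.002/-.0004)\/.002/' plan.py; python3 - <<'E'
import json;d=json.load(open('st.json'));d['pend']=[];json.dump(d,open('st.json','w'))
E
python3 plan.py 8 -60 -40 0 8 -.05 nocam
```

```text
fit s 1.037 d -0.0003 | now phi -0.0513 v -0.1154 | r cmd -0.0060 meas -0.0059 pitch -0.0000 yaw 0.0610 | stand [0.5134 0.2137 0.0906] resid [-0.5  1.8  0.2 -1.5 -0.   0.2]
pred phi [-0.053 -0.042 -0.029 -0.019 -0.013 -0.008 -0.001  0.004  0.006  0.005
  0.003  0.002  0.001  0.002  0.002  0.003  0.003  0.004  0.005  0.006
  0.008  0.009  0.011  0.014  0.016  0.02 ]
[-0.049, 0.0, 0.0, 1.0, -0.6, 0.0, -1.0]
[-0.081, 0.0, 0.0, 6.2, -4.1, 0.0, -1.0]
[-0.087, 0.0, 0.0, 16.5, -11.0, 0.1, -1.0]
[-0.076, 0.0, 0.0, 30.0, -20.0, 0.1, -1.0]
[-0.055, 0.0, 0.0, 43.5, -29.0, 0.2, -1.0]
[-0.034, 0.0, 0.0, 53.8, -35.9, 0.2, -1.0]
[-0.016, 0.0, 0.0, 59.0, -39.4, 0.2, -1.0]
[-0.005, 0.0, 0.0, 60.0, -40.0, 0.2, -1.0]
r [ 0.043  0.075  0.081  0.07   0.049  0.028  0.01  -0.001]
```

jog_arm([
  [-0.049, 0, 0, 1, -0.6, 0, -1],
  [-0.081, 0, 0, 6.2, -4.1, 0, -1],
  [-0.087, 0, 0, 16.5, -11, 0.1, -1],
  [-0.076, 0, 0, 30, -20, 0.1, -1],
  [-0.055, 0, 0, 43.5, -29, 0.2, -1],
  [-0.034, 0, 0, 53.8, -35.9, 0.2, -1],
  [-0.016, 0, 0, 59, -39.4, 0.2, -1],
  [-0.005, 0, 0, 60, -40, 0.2, -1],
])

```text
time: 12.4
ee_pos: [0.4557, 0.1707, 0.1328]
eef_rot: [-0.031, 1.0, -0.001, 0.0]
ft_force: [0.6, 0.8, -8.7]
width: 0.0295
grip_force: 60.0
```

```bash
python3 plan.py 8 -50 -50 0 8 0
```

```text
scene 12.4 phi 0.0021 1453 0.0012
top 12.45 phi 0.0023 1157 0.0017
fit s 1.034 d -0.0004 | now phi 0.0041 v 0.0201 | r cmd -0.0010 meas -0.0016 pitch -0.0004 yaw 0.0616 | stand [0.4557 0.1706 0.0908] resid [ 0.4 -1.2 -0.   0.2 -0.6  0.5]
pred phi [ 0.006  0.005 -0.001 -0.008 -0.012 -0.01  -0.004  0.003  0.005  0.004
  0.002  0.    -0.    -0.    -0.    -0.    -0.    -0.    -0.    -0.
 -0.    -0.001 -0.001 -0.001 -0.001 -0.001]
[-0.011, 0.0, 0.0, 0.8, -0.8, 0.0, -1.0]
[-0.021, 0.0, 0.0, 5.2, -5.2, 0.0, -1.0]
[-0.025, 0.0, 0.0, 13.8, -13.8, 0.0, -1.0]
[-0.023, 0.0, 0.0, 25.0, -25.0, 0.0, -1.0]
[-0.014, 0.0, 0.0, 36.2, -36.2, 0.0, -1.0]
[-0.003, 0.0, 0.0, 44.8, -44.8, 0.0, -1.0]
[0.008, 0.0, 0.0, 49.2, -49.2, 0.0, -1.0]
[0.014, 0.0, 0.0, 50.0, -50.0, 0.0, -1.0]
r [ 0.01   0.02   0.024  0.022  0.013  0.002 -0.009 -0.015]
```

jog_arm([
  [-0.011, 0, 0, 0.8, -0.8, 0, -1],
  [-0.021, 0, 0, 5.2, -5.2, 0, -1],
  [-0.025, 0, 0, 13.8, -13.8, 0, -1],
  [-0.023, 0, 0, 25, -25, 0, -1],
  [-0.014, 0, 0, 36.2, -36.2, 0, -1],
  [-0.003, 0, 0, 44.8, -44.8, 0, -1],
  [0.008, 0, 0, 49.2, -49.2, 0, -1],
  [0.014, 0, 0, 50, -50, 0, -1],
])

```text
time: 13.3
ee_pos: [0.4088, 0.1172, 0.1328]
eef_rot: [-0.03, 1.0, -0.008, 0.0]
ft_force: [0.7, 0.5, -9.1]
width: 0.0299
grip_force: 60.0
```

```bash
python3 plan.py 9 0 -70 0 9 0
```

```text
scene 13.3 phi 0.0115 1394 0.0013
top 13.35 phi 0.0139 1146 0.0017
fit s 1.035 d 0.0002 | now phi 0.0167 v 0.0372 | r cmd -0.0150 meas -0.0153 pitch -0.0005 yaw 0.0610 | stand [0.4088 0.1166 0.0908] resid [ 0.1 -0.6 -0.6  0.8 -0.3  0.3]
pred phi [ 0.019  0.015  0.007 -0.003 -0.01  -0.013 -0.01  -0.003  0.004  0.006
  0.004  0.002  0.001  0.    -0.     0.     0.     0.001  0.001  0.001
  0.002  0.002  0.002  0.003  0.003  0.004]
[-0.007, 0.0, 0.0, -0.0, -0.8, 0.0, -1.0]
[-0.019, 0.0, 0.0, -0.0, -5.3, 0.1, -1.0]
[-0.028, 0.0, 0.0, -0.0, -14.7, 0.2, -1.0]
[-0.03, 0.0, 0.0, -0.0, -27.8, 0.4, -1.0]
[-0.026, 0.0, 0.0, -0.0, -42.2, 0.6, -1.0]
[-0.016, 0.0, 0.0, -0.0, -55.3, 0.8, -1.0]
[-0.004, 0.0, 0.0, -0.0, -64.6, 1.0, -1.0]
[0.006, 0.0, 0.0, -0.0, -69.2, 1.0, -1.0]
[0.011, 0.0, 0.0, -0.0, -70.0, 1.0, -1.0]
r [-0.008  0.004  0.013  0.015  0.011  0.001 -0.011 -0.021 -0.026]
```

jog_arm([
  [-0.007, 0, 0, 0, -0.8, 0, -1],
  [-0.019, 0, 0, 0, -5.3, 0.1, -1],
  [-0.028, 0, 0, 0, -14.7, 0.2, -1],
  [-0.03, 0, 0, 0, -27.8, 0.4, -1],
  [-0.026, 0, 0, 0, -42.2, 0.6, -1],
  [-0.016, 0, 0, 0, -55.3, 0.8, -1],
  [-0.004, 0, 0, 0, -64.6, 1, -1],
  [0.006, 0, 0, 0, -69.2, 1, -1],
  [0.011, 0, 0, 0, -70, 1, -1],
])

```text
time: 14.3
ee_pos: [0.4134, 0.0475, 0.1327]
eef_rot: [-0.03, 0.999, -0.013, 0.0]
ft_force: [-0.2, -0.1, -9.2]
width: 0.0296
grip_force: 60.0
```

```bash
python3 plan.py 9 0 -80 0 9 0
```

```text
scene 14.3 phi -0.0157 1416 0.0013
top 14.35 phi -0.0227 1096 0.0017
fit s 1.033 d -0.0003 | now phi -0.0226 v -0.0661 | r cmd -0.0260 meas -0.0265 pitch -0.0001 yaw 0.0610 | stand [0.4135 0.0464 0.0907] resid [-0.5  1.7 -0.5 -0.2 -3.1  2.9]
pred phi [-0.024 -0.019 -0.015 -0.014 -0.015 -0.015 -0.01  -0.002  0.006  0.007
  0.005  0.003  0.001  0.    -0.    -0.    -0.    -0.     0.     0.
  0.     0.     0.001  0.001  0.001  0.001]
[-0.041, 0.0, 0.0, -0.0, -0.9, 0.0, -1.0]
[-0.074, 0.0, 0.0, -0.0, -6.1, 0.2, -1.0]
[-0.088, 0.0, 0.0, -0.0, -16.8, 0.4, -1.0]
[-0.085, 0.0, 0.0, -0.0, -31.7, 0.8, -1.0]
[-0.069, 0.0, 0.0, -0.0, -48.2, 1.3, -1.0]
[-0.049, 0.0, 0.0, -0.0, -63.2, 1.6, -1.0]
[-0.028, 0.0, 0.0, -0.0, -73.9, 1.9, -1.0]
[-0.012, 0.0, 0.0, -0.0, -79.1, 2.1, -1.0]
[-0.003, 0.0, 0.0, -0.0, -80.0, 2.1, -1.0]
r [ 0.015  0.048  0.062  0.059  0.043  0.023  0.002 -0.014 -0.023]
```

jog_arm([
  [-0.041, 0, 0, 0, -0.9, 0, -1],
  [-0.074, 0, 0, 0, -6.1, 0.2, -1],
  [-0.088, 0, 0, 0, -16.8, 0.4, -1],
  [-0.085, 0, 0, 0, -31.7, 0.8, -1],
  [-0.069, 0, 0, 0, -48.2, 1.3, -1],
  [-0.049, 0, 0, 0, -63.2, 1.6, -1],
  [-0.028, 0, 0, 0, -73.9, 1.9, -1],
  [-0.012, 0, 0, 0, -79.1, 2.1, -1],
  [-0.003, 0, 0, 0, -80, 2.1, -1],
])

```text
time: 15.3
ee_pos: [0.4183, -0.0323, 0.1326]
eef_rot: [-0.031, 0.999, -0.012, 0.0]
ft_force: [-0.3, -0.6, -9.8]
width: 0.0293
grip_force: 60.0
```

```bash
sed -i 's/("top",.004)/("top",.001)/' plan.py; python3 plan.py 9 0 -80 0 9 0
```

```text
scene 15.3 phi 0.0122 1446 0.0013
top 15.35 phi 0.0163 1098 0.0018
fit s 1.034 d 0.0002 | now phi 0.0174 v 0.0221 | r cmd -0.0230 meas -0.0239 pitch -0.0000 yaw 0.0612 | stand [ 0.4184 -0.0333  0.0906] resid [ 0.1 -0.2 -3.1  3.   0.9 -0.8]
pred phi [ 0.018  0.014  0.006 -0.004 -0.012 -0.015 -0.011 -0.003  0.005  0.007
  0.005  0.003  0.001  0.001  0.001  0.001  0.001  0.002  0.002  0.002
  0.003  0.003  0.004  0.005  0.006  0.007]
[-0.012, 0.0, 0.0, -0.0, -0.9, 0.0, -1.0]
[-0.028, 0.0, 0.0, -0.0, -6.1, 0.1, -1.0]
[-0.039, 0.0, 0.0, -0.0, -16.8, 0.4, -1.0]
[-0.043, 0.0, 0.0, -0.0, -31.7, 0.7, -1.0]
[-0.037, 0.0, 0.0, -0.0, -48.3, 1.1, -1.0]
[-0.025, 0.0, 0.0, -0.0, -63.2, 1.5, -1.0]
[-0.011, 0.0, 0.0, -0.0, -73.9, 1.7, -1.0]
[-0.0, 0.0, 0.0, -0.0, -79.1, 1.8, -1.0]
[0.006, 0.0, 0.0, -0.0, -80.0, 1.8, -1.0]
r [-0.011  0.005  0.016  0.02   0.014  0.002 -0.012 -0.023 -0.029]
```

jog_arm([
  [-0.012, 0, 0, 0, -0.9, 0, -1],
  [-0.028, 0, 0, 0, -6.1, 0.1, -1],
  [-0.039, 0, 0, 0, -16.8, 0.4, -1],
  [-0.043, 0, 0, 0, -31.7, 0.7, -1],
  [-0.037, 0, 0, 0, -48.3, 1.1, -1],
  [-0.025, 0, 0, 0, -63.2, 1.5, -1],
  [-0.011, 0, 0, 0, -73.9, 1.7, -1],
  [0, 0, 0, 0, -79.1, 1.8, -1],
  [0.006, 0, 0, 0, -80, 1.8, -1],
])

```text
time: 16.3
ee_pos: [0.4232, -0.1122, 0.1327]
eef_rot: [-0.031, 0.999, -0.015, 0.0]
ft_force: [-0.0, 0.3, -8.5]
width: 0.0295
grip_force: 60.0
```

```bash
python3 plan.py 9 -35 -75 0 9 0
```

```text
scene 16.3 phi -0.0143 1491 0.0013
top 16.35 phi -0.0186 1090 0.0018
fit s 1.029 d -0.0000 | now phi -0.0189 v -0.0577 | r cmd -0.0290 meas -0.0295 pitch -0.0000 yaw 0.0610 | stand [ 0.4233 -0.1134  0.0907] resid [-1.5  4.6  0.  -1.9 -1.8  1.9]
pred phi [-0.02  -0.016 -0.013 -0.013 -0.014 -0.013 -0.009 -0.002  0.005  0.007
  0.005  0.003  0.002  0.001  0.002  0.002  0.002  0.003  0.003  0.004
  0.005  0.007  0.008  0.01   0.012  0.014]
[-0.038, 0.0, 0.0, 0.4, -0.9, 0.0, -1.0]
[-0.069, 0.0, 0.0, 2.7, -5.7, 0.2, -1.0]
[-0.082, 0.0, 0.0, 7.3, -15.7, 0.5, -1.0]
[-0.08, 0.0, 0.0, 13.9, -29.7, 0.9, -1.0]
[-0.067, 0.0, 0.0, 21.1, -45.2, 1.3, -1.0]
[-0.048, 0.0, 0.0, 27.7, -59.2, 1.7, -1.0]
[-0.029, 0.0, 0.0, 32.3, -69.2, 2.0, -1.0]
[-0.014, 0.0, 0.0, 34.6, -74.1, 2.1, -1.0]
[-0.006, 0.0, 0.0, 35.0, -75.0, 2.2, -1.0]
r [ 0.009  0.04   0.053  0.051  0.038  0.019 -0.    -0.015 -0.023]
```

jog_arm([
  [-0.038, 0, 0, 0.4, -0.9, 0, -1],
  [-0.069, 0, 0, 2.7, -5.7, 0.2, -1],
  [-0.082, 0, 0, 7.3, -15.7, 0.5, -1],
  [-0.08, 0, 0, 13.9, -29.7, 0.9, -1],
  [-0.067, 0, 0, 21.1, -45.2, 1.3, -1],
  [-0.048, 0, 0, 27.7, -59.2, 1.7, -1],
  [-0.029, 0, 0, 32.3, -69.2, 2, -1],
  [-0.014, 0, 0, 34.6, -74.1, 2.1, -1],
  [-0.006, 0, 0, 35, -75, 2.2, -1],
])

```text
time: 17.3
ee_pos: [0.3928, -0.1892, 0.1327]
eef_rot: [-0.031, 0.999, -0.012, 0.001]
ft_force: [0.4, -0.1, -8.7]
width: 0.0297
grip_force: 60.0
```

```bash
python3 plan.py 9 0 -75 0 9 0
```

```text
scene 17.3 phi 0.0048 1475 0.0013
top 17.35 phi 0.0071 1115 0.0018
fit s 1.033 d 0.0001 | now phi 0.0073 v 0.0001 | r cmd -0.0230 meas -0.0237 pitch -0.0004 yaw 0.0611 | stand [ 0.3928 -0.1902  0.0907] resid [ 0.5 -1.4 -1.7  2.1  0.4 -0.4]
pred phi [ 0.008  0.006  0.001 -0.006 -0.012 -0.013 -0.01  -0.002  0.005  0.007
  0.006  0.004  0.002  0.001  0.001  0.001  0.002  0.003  0.004  0.004
  0.006  0.007  0.008  0.01   0.012  0.014]
[-0.018, 0.0, 0.0, -0.0, -0.9, 0.0, -1.0]
[-0.037, 0.0, 0.0, -0.0, -5.7, 0.1, -1.0]
[-0.048, 0.0, 0.0, -0.0, -15.7, 0.4, -1.0]
[-0.05, 0.0, 0.0, -0.0, -29.7, 0.7, -1.0]
[-0.043, 0.0, 0.0, -0.0, -45.2, 1.0, -1.0]
[-0.029, 0.0, 0.0, -0.0, -59.2, 1.4, -1.0]
[-0.015, 0.0, 0.0, -0.0, -69.3, 1.6, -1.0]
[-0.003, 0.0, 0.0, -0.0, -74.1, 1.7, -1.0]
[0.003, 0.0, 0.0, -0.0, -75.0, 1.7, -1.0]
r [-0.005  0.014  0.025  0.027  0.02   0.006 -0.008 -0.02  -0.026]
```

jog_arm([
  [-0.018, 0, 0, 0, -0.9, 0, -1],
  [-0.037, 0, 0, 0, -5.7, 0.1, -1],
  [-0.048, 0, 0, 0, -15.7, 0.4, -1],
  [-0.05, 0, 0, 0, -29.7, 0.7, -1],
  [-0.043, 0, 0, 0, -45.2, 1, -1],
  [-0.029, 0, 0, 0, -59.2, 1.4, -1],
  [-0.015, 0, 0, 0, -69.3, 1.6, -1],
  [-0.003, 0, 0, 0, -74.1, 1.7, -1],
  [0.003, 0, 0, 0, -75, 1.7, -1],
])

```text
time: 18.3
ee_pos: [0.3974, -0.264, 0.1326]
eef_rot: [-0.031, 0.999, -0.013, 0.0]
ft_force: [-0.3, -0.2, -9.8]
width: 0.0299
grip_force: 60.0
```

```bash
python3 plan.py 9 0 -58 -45 9 0
```

```text
scene 18.3 phi -0.0062 1506 0.0013
top 18.35 phi -0.0048 1124 0.0017
fit s 1.032 d 0.0002 | now phi -0.0058 v -0.0277 | r cmd -0.0260 meas -0.0264 pitch 0.0002 yaw 0.0612 | stand [ 0.3975 -0.2651  0.0906] resid [-0.9  2.9 -0.3 -1.1  0.5 -0.3]
pred phi [-0.007 -0.006 -0.006 -0.008 -0.011 -0.011 -0.008 -0.003  0.003  0.004
  0.002  0.    -0.002 -0.003 -0.003 -0.004 -0.005 -0.006 -0.007 -0.009
 -0.011 -0.013 -0.016 -0.019 -0.024 -0.029]
[-0.024, 0.0, 0.0, -0.0, -0.7, 0.5, -1.0]
[-0.045, 0.0, 0.0, -0.0, -4.3, 3.6, -1.0]
[-0.056, 0.0, 0.0, -0.0, -11.9, 9.8, -1.0]
[-0.056, 0.0, 0.0, -0.0, -22.5, 18.4, -1.0]
[-0.048, 0.0, 0.0, -0.0, -34.3, 28.0, -1.0]
[-0.036, 0.0, 0.0, -0.0, -44.9, 36.7, -1.0]
[-0.022, 0.0, 0.0, -0.0, -52.5, 42.9, -1.0]
[-0.012, 0.0, 0.0, -0.0, -56.2, 46.0, -1.0]
[-0.007, 0.0, 0.0, -0.0, -56.8, 46.5, -1.0]
r [-0.002  0.019  0.03   0.03   0.022  0.01  -0.004 -0.014 -0.019]
```

jog_arm([
  [-0.024, 0, 0, 0, -0.7, 0.5, -1],
  [-0.045, 0, 0, 0, -4.3, 3.6, -1],
  [-0.056, 0, 0, 0, -11.9, 9.8, -1],
  [-0.056, 0, 0, 0, -22.5, 18.4, -1],
  [-0.048, 0, 0, 0, -34.3, 28, -1],
  [-0.036, 0, 0, 0, -44.9, 36.7, -1],
  [-0.022, 0, 0, 0, -52.5, 42.9, -1],
  [-0.012, 0, 0, 0, -56.2, 46, -1],
  [-0.007, 0, 0, 0, -56.8, 46.5, -1],
])

```text
time: 19.3
ee_pos: [0.4009, -0.3217, 0.0873]
eef_rot: [-0.031, 0.999, -0.01, 0.0]
ft_force: [-0.5, 0.5, -9.4]
width: 0.0296
grip_force: 60.0
```

```bash
python3 plan.py 9 60 0 0 9 0; python3 - <<'E'
from h import *
s=status.read_state();o,Q=stand_pose(s)
n=o+Q.apply([.18,0,.04])
F=np.array([.704,-.307]);y=.05
d=n[:2]-F; print("hinge in fork",d@[np.cos(y),np.sin(y)],d@[-np.sin(y),np.cos(y)])
E
```

```text
scene 19.3 phi -0.0093 1434 0.0014
top 19.35 phi -0.007 1035 0.0018
fit s 1.035 d 0.0000 | now phi -0.0091 v -0.0298 | r cmd -0.0190 meas -0.0192 pitch 0.0005 yaw 0.0613 | stand [ 0.4009 -0.3225  0.0454] resid [ 0.1 -0.3  0.3 -0.6  1.2 -1.1]
pred phi [-0.011 -0.009 -0.006 -0.003 -0.001  0.     0.001  0.001  0.001  0.001
  0.002  0.002  0.002  0.003  0.003  0.004  0.005  0.006  0.007  0.009
  0.01   0.013  0.016  0.019  0.023  0.028]
[-0.012, 0.0, 0.0, -0.7, 0.0, -0.0, -1.0]
[-0.021, 0.0, 0.0, -4.6, 0.0, -0.0, -1.0]
[-0.025, 0.0, 0.0, -12.6, 0.0, -0.0, -1.0]
[-0.025, 0.0, 0.0, -23.8, 0.0, -0.0, -1.0]
[-0.024, 0.0, 0.0, -36.2, 0.0, -0.0, -1.0]
[-0.022, 0.0, 0.0, -47.4, 0.0, -0.0, -1.0]
[-0.021, 0.0, 0.0, -55.4, 0.0, -0.0, -1.0]
[-0.02, 0.0, 0.0, -59.3, 0.0, -0.0, -1.0]
[-0.02, 0.0, 0.0, -60.0, 0.0, -0.0, -1.0]
r [-0.007  0.002  0.006  0.006  0.005  0.003  0.002  0.001  0.001]
hinge in fork -0.1231764447480497 0.0029045440506020597
```

View pics/last.png

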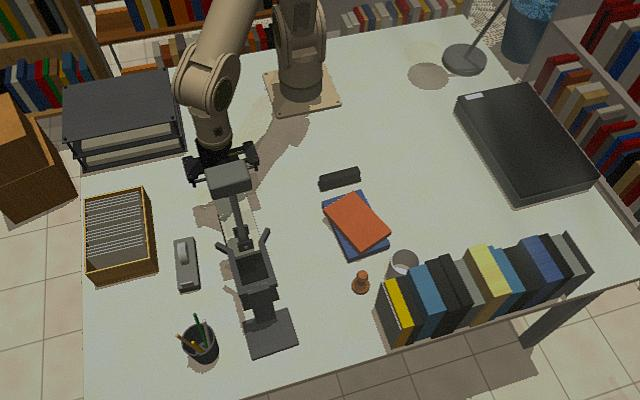

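jog_arm([
  [-0.012, 0, 0, -0.7, 0, 0, -1],
  [-0.021, 0, 0, -4.6, 0, 0, -1],
  [-0.025, 0, 0, -12.6, 0, 0, -1],
  [-0.025, 0, 0, -23.8, 0, 0, -1],
  [-0.024, 0, 0, -36.2, 0, 0, -1],
  [-0.022, 0, 0, -47.4, 0, 0, -1],
  [-0.021, 0, 0, -55.4, 0, 0, -1],
  [-0.02, 0, 0, -59.3, 0, 0, -1],
  [-0.02, 0, 0, -60, 0, 0, -1],
])

```text
time: 20.3
ee_pos: [0.4612, -0.318, 0.0875]
eef_rot: [-0.031, 1.0, 0.0, -0.0]
ft_force: [-0.6, 1.0, -8.1]
width: 0.0295
grip_force: 60.0
```

```bash
python3 plan.py 9 63 -4 0 8 0
```

```text
scene 20.3 phi 0.0076 1532 0.0014
top 20.35 phi 0.0098 1027 0.0018
fit s 1.035 d 0.0002 | now phi 0.0105 v 0.0245 | r cmd 0.0010 meas 0.0010 pitch 0.0004 yaw 0.0618 | stand [ 0.4612 -0.318   0.0455] resid [ 0.2 -0.6  1.1 -1.1  0.6 -0.5]
pred phi [ 0.011  0.009  0.005  0.001 -0.001 -0.002 -0.002 -0.001 -0.001 -0.001
 -0.002 -0.002 -0.003 -0.004 -0.004 -0.005 -0.006 -0.008 -0.009 -0.011
 -0.014 -0.017 -0.021 -0.025 -0.031 -0.037]
[0.007, 0.0, 0.0, -1.0, -0.1, -0.0, -1.0]
[0.011, 0.0, 0.0, -6.5, -0.4, -0.0, -1.0]
[0.011, 0.0, 0.0, -17.3, -1.1, -0.0, -1.0]
[0.01, 0.0, 0.0, -31.5, -2.0, -0.0, -1.0]
[0.008, 0.0, 0.0, -45.7, -2.9, -0.0, -1.0]
[0.007, 0.0, 0.0, -56.5, -3.6, -0.0, -1.0]
[0.006, 0.0, 0.0, -62.0, -3.9, -0.0, -1.0]
[0.005, 0.0, 0.0, -63.0, -4.0, -0.0, -1.0]
[0.004, 0.0, 0.0, -63.0, -4.0, -0.0, -1.0]
r [-0.006 -0.01  -0.01  -0.009 -0.007 -0.006 -0.005 -0.004 -0.003]
```

jog_arm([
  [0.007, 0, 0, -1, -0.1, 0, -1],
  [0.011, 0, 0, -6.5, -0.4, 0, -1],
  [0.011, 0, 0, -17.3, -1.1, 0, -1],
  [0.01, 0, 0, -31.5, -2, 0, -1],
  [0.008, 0, 0, -45.7, -2.9, 0, -1],
  [0.007, 0, 0, -56.5, -3.6, 0, -1],
  [0.006, 0, 0, -62, -3.9, 0, -1],
  [0.005, 0, 0, -63, -4, 0, -1],
  [0.004, 0, 0, -63, -4, 0, -1],
])

```text
time: 21.3
ee_pos: [0.5236, -0.3185, 0.0875]
eef_rot: [-0.03, 1.0, -0.001, -0.0]
ft_force: [-0.1, 0.4, -9.2]
width: 0.0294
grip_force: 60.0
```

```bash
python3 plan.py 12 0 0 -45.5 11 0; python3 - <<'E'
from h import *
s=status.read_state();o,Q=stand_pose(s)
n=o+Q.apply([.18,0,.04])
F=np.array([.704,-.307]);y=.05
d=n[:2]-F; print("hinge in fork",d@[np.cos(y),np.sin(y)],d@[-np.sin(y),np.cos(y)],o,Q.as_euler('ZYX'))
E
```

```text
scene 21.3 phi -0.007 1642 0.0014
top 21.35 phi -0.0021 992 0.0017
fit s 1.034 d 0.0002 | now phi -0.0052 v -0.0123 | r cmd -0.0030 meas -0.0028 pitch 0.0006 yaw 0.0609 | stand [ 0.5236 -0.3186  0.0455] resid [ 0.4 -1.2  0.6 -0.6  2.7 -2.5]
pred phi [-0.006 -0.005 -0.003 -0.001 -0.     0.     0.001  0.001  0.     0.001
  0.001  0.001  0.001  0.001  0.002  0.002  0.002  0.002  0.003  0.003
  0.004  0.004  0.005  0.006  0.007  0.009]
[-0.004, 0.0, 0.0, -0.0, 0.0, 0.3, -1.0]
[-0.007, 0.0, 0.0, -0.0, 0.0, 2.0, -1.0]
[-0.008, 0.0, 0.0, -0.0, 0.0, 5.9, -1.0]
[-0.007, 0.0, 0.0, -0.0, 0.0, 11.7, -1.0]
[-0.006, 0.0, 0.0, -0.0, 0.1, 18.9, -1.0]
[-0.005, 0.0, 0.0, -0.0, 0.1, 26.6, -1.0]
[-0.004, 0.0, 0.0, -0.0, 0.1, 33.8, -1.0]
[-0.003, 0.0, 0.0, -0.0, 0.1, 39.6, -1.0]
[-0.003, 0.0, 0.0, -0.0, 0.1, 43.5, -1.0]
[-0.003, 0.0, 0.0, -0.0, 0.1, 45.2, -1.0]
[-0.003, 0.0, 0.0, -0.0, 0.1, 45.5, -1.0]
[-0.003, 0.0, 0.0, -0.0, 0.1, 45.5, -1.0]
r [ 0.001  0.004  0.005  0.004  0.003  0.002  0.001  0.    -0.    -0.
 -0.    -0.   ]
hinge in fork -0.001023321355221258 -0.000740418118284094 [ 0.52333758 -0.31877807  0.04566585] [ 0.06044986  0.00032481 -0.00281269]
```

jog_arm([
  [-0.004, 0, 0, 0, 0, 0.3, -1],
  [-0.007, 0, 0, 0, 0, 2, -1],
  [-0.008, 0, 0, 0, 0, 5.9, -1],
  [-0.007, 0, 0, 0, 0, 11.7, -1],
  [-0.006, 0, 0, 0, 0.1, 18.9, -1],
  [-0.005, 0, 0, 0, 0.1, 26.6, -1],
  [-0.004, 0, 0, 0, 0.1, 33.5, -1],
  [-0.003, 0, 0, 0, 0.1, 39, -1],
  [-0.003, 0, 0, 0, 0.1, 42.3, -1],
  [-0.003, 0, 0, 0, 0.1, 43.8, -1],
  [-0.003, 0, 0, 0, 0.1, 44.6, -1],
  [-0.003, 0, 0, 0, 0.1, 45, -1],
])

```text
time: 22.6
ee_pos: [0.5241, -0.3185, 0.0429]
eef_rot: [-0.031, 1.0, -0.0, 0.0]
ft_force: [0.4, -0.4, -9.2]
width: 0.0294
grip_force: 60.0
```

```bash
python3 - <<'E'
from h import *
look(1,0.0); s=status.read_state(); print(s["ft_force"],s["torque"])
E
```

```text
t 22.7 stand [ 0.5241 -0.3185  0.0009] ypr [ 0.0611 -0.0004 -0.0002] phi [0.0117, 0.0135] res [0.0015, 0.0017] [1523, 922] w 0.0297 gf 59.989751083776355
[ 0.24867128 -0.15060847 -8.45286966] [0.01716775 0.23302415 0.02328059]
```

jog_arm([
  [0, 0, 0, 0, 0, 0.5, -1],
  [0, 0, 0, 0, 0, 1, -1],
  [0, 0, 0, 0, 0, 1.3, -1],
  [0, 0, 0, 0, 0, 1.3, -1],
  [0, 0, 0, 0, 0, 1.3, -1],
])

```text
time: 23.2
ee_pos: [0.5242, -0.3185, 0.0426]
eef_rot: [-0.031, 1.0, 0.0, 0.0]
ft_force: [-4.7, 4.8, 3.7]
width: 0.0296
grip_force: 60.0
```

jog_arm([
  [0, 0, 0, 0, 0, 0, -1],
  [0, 0, 0, 0, 0, 0, -1],
  [0, 0, 0, 0, 0, 0, -1],
  [0, 0, 0, 0, 0, 0, -1],
  [0, 0, 0, 0, 0, 0, -1],
  [0, 0, 0, 0, 0, 0, -1],
  [0, 0, 0, 0, 0, 0, -1],
  [0, 0, 0, 0, 0, 0, 0.2],
  [0, 0, 0, 0, 0, 0, 0.6],
  [0, 0, 0, 0, 0, 0, 1],
  [0, 0, 0, 0, 0, 0, 1],
  [0, 0, 0, 0, 0, 0, 1],
])

```text
time: 24.4
ee_pos: [0.5242, -0.3185, 0.0415]
eef_rot: [-0.031, 1.0, -0.0, 0.0]
ft_force: [0.1, 0.6, 0.4]
width: 0.0615
grip_force: 0.0
```

jog_arm([
  [0, 0, 0, 0, 0, 0, 1],
  [0, 0, 0, 0, 0, 0, 1],
  [0, 0, 0, 0, 0, 0, 1],
  [0, 0, 0, 0, 0, -5, 1],
  [0, 0, 0, 0, 0, -20, 1],
  [0, 0, 0, 0, 0, -45, 1],
  [0, 0, 0, 0, 0, -75, 1],
  [0, 0, 0, 0, 0, -105, 1],
  [0, 0, 0, 0, 0, -125, 1],
  [0, 0, 0, 0, 0, -135, 1],
  [0, 0, 0, 0, 0, -135, 1],
  [0, 0, 0, 0, 0, -135, 1],
])

```text
time: 25.6
ee_pos: [0.5237, -0.3181, 0.1757]
eef_rot: [-0.031, 1.0, 0.0, -0.0]
ft_force: [-0.4, 0.3, -0.2]
width: 0.0871
grip_force: 0.0
```

```bash
python3 - <<'E'
from h import *
c=camera("scene"); cv2.imwrite("pics/end.png",c["image"][...,::-1]); w=pts(c).reshape(-1,3); w=w[np.isfinite(w[:,0])]
t=camera("top"); w2=pts(t).reshape(-1,3); w2=w2[np.isfinite(w2[:,0])]
h=np.array([.5242,-.3185,.0])+R.from_euler('z',.061).apply([.18,0,.04])
for W in(w,w2):
    print(min((mast_fit(W,h,.061,g) for g in(-.14,0,.14)),key=lambda a:a[2]))
s=status.read_state(); print(s["time"],s["ee_pos"],s["width"],s["ft_force"])
E
```

```text
(np.float64(0.12925915539953362), 1562, np.float64(0.0013577625340376953))
(np.float64(0.13084171685439375), 911, np.float64(0.0019408371159695859))
25.7 [ 0.52343881 -0.31801119  0.17513265] 0.08734545689891968 [ 0.01878599 -0.23368226 -0.77489713]
```

View pics/end.png

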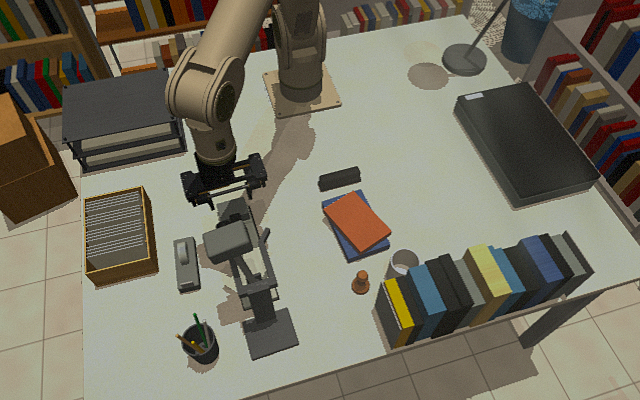

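The mast at (235,265) rests on a prong, leaning 0.13 rad, with the head at (228,240). The gripper is clear at (222,180) and the desk things are where they were.

```bash
python3 -c "
from bench import order; print(order.close_job())"
```

```text
the job is handed in; nothing more can be done
None
```

The stand is parked and the job handed in: after balancing for over five seconds, the mast now rests between the prongs leaning 0.13 rad, with the base set down, the gripper clear and the other desk things undisturbed in the last picture; the judge's verdict was not shown.

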